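# Check a glass slide on the beam balance and hold its label end up to the light panel

### The arm

A 6-joint arm with a two-finger parallel gripper is mounted at the origin on a cart in front of the work surface, level with it; the furniture and walls round the work are solid. World frame = base frame: x ahead of the robot, y to its left, z up, the work surface at z = 0. Lengths are in m, angles in rad, forces in N, time in s.
With the tool pointing down it reaches from about 0.375 to 0.9 m from the base axis. Payload 3.1 kg.
Tool frame: the origin (TCP) lies midway between the tips of the shut fingers; the grasp point (between the pads) lies 19 mm behind it (grip_depth is the distance from the TCP to the grasp point, in m); y points along the fingers, z is the direction in which the jaws open and shut, and the axes are right-handed (so a half turn about y gives the same grasp; the last joint's range is limited). The gripper opens to 85 mm and grips with 20 to 120 N. Pads are 22 mm wide; open, the fingers measure 114 mm over their backs; the gripper's body (76 mm by 85 mm) begins 54 mm behind the grasp point. The pads swing forward as they close: fully open they stand 13 mm farther back than shut.
Start: joints at [1.012, 0.527, 1.433, -0, 1.181, -0.178], TCP at [0.232, 0.58, 0.194] pointing down, gripper open.
Joint ranges: [-3.08, 3.08], [-0.75, 2.2], [0.22, 2.44], [-1.43, 4.57], [0, 2.65], [-2.85, 2.85]. Speed limits (rad/s): [2.79, 2.79, 3.14, 3.14, 3.14, 3.14].

### API

Orientations are given as a unit quaternion [x, y, z, w].
In Python, from station import sense, snapshot, camera_model, sign_off, grip_depth gives the robot as it stands.
- The arm moves only by the tool play_rows, never from a script. Its argument "deltas" is a list of rows, each a list of 6 numbers: the shift along the tool's x, y, z in m, then the turn, a rotation vector about the tool's x, y, z in rad. A call has 1 to 12 rows; each row is the pose to reach, as a shift and turn from the pose commanded when the call began, along the tool's axes at that moment; what a row does not reach only later rows make up. A row lasts 1/10 s, in which the tool goes at most 50 mm and 8.59 degrees, less where a joint would pass 70% of its speed; a pose out of reach is approached as far as the arm can. A call with a gripper value outside its range is refused whole. "gripper" is the finger opening in m, from 0 to 0.0854, set as the call begins (left out, the last holds). The fingers move at their own pace and stop on an object; "force" is the grip in N (left out, the last holds). Time passes only in rows, so rows that repeat a pose let the fingers close. It gives the time, the measured TCP pose, the force and the opening at its end, in the units of the state.
- sense(): the state, without advancing time (a new reading comes with each control period).
- snapshot(name): name is "scene" or "top"; returns the picture (420x560x3 uint8, red, green, blue); there is no depth.
- camera_model(name): a dict with "fx", "fy", "cx", "cy" (pixels), "distortion" ([k1, k2, p1, p2, k3] as OpenCV has them; the pictures are not rectified), "camera_from_world" (4x4, takes a point from world to camera coordinates). Camera axes: x right, y up, looking along -z (the intrinsics and any distortion apply to the point x, -y, -z); pixel columns grow to the right and rows downward; lengths in m; the calibration is good to about 2 mm. A picture is of the moment at which its call begins. camera_model takes no time and is no camera call.
- sign_off(): hands the job in, once; it reports no verdict.
The state is a dict: "t": time; "q": joint angles; "qd": joint speeds; "tau": joint torques, N m; "tcp_pos": TCP position; "tool_rot": TCP orientation; "force": force on the tool from outside, world axes, zero at the start; "ft_torque": the same for the moment, N m; "finger_gap": opening from 0.0 (shut) to 1.0 (fully open).
Only numpy, scipy, OpenCV 4.12 (cv2) and the standard library are available. Lean on these libraries where they do the work, as an engineer would, in place of code of your own. Each camera call takes 0.05 s, during which the arm holds its last target.

### The job

Weigh-check the glass slide: swing the balance's red-knobbed arrest lever fully away from the robot to free the beam, let the pan sink onto its stop for a second, then swing the lever fully back so that the beam is arrested level again, all before touching the slide. Then find the slide's frosted label end by its small corner notch, pick the slide up by the other, clear end without touching the frosted one, and hold it to the sloping light panel: the whole slide centred over the lit face and lying along its slope, a few centimetres clear of it, frosted end uppermost and label outward. Finish still holding it there, motionless in the gripper; do not drop it, set it down or let go, and leave everything else on the bench where it is.

Things in the scene. Friction and masses are not known exactly. Their poses are not given: they have to be found in the camera images.
- balance: low beam balance, fixed; white base 150 x 270 x 16 mm, origin under its centre, its own x away from the robot at yaw 0. The beam runs along its y, 25 mm toward +x from the centre, at z = 70 mm; a steel pillar (highest point 79 mm) carries it in the middle; the pan is at the +y end, a brass counterweight and an index post (85 mm high) at the -y end. The arrest lever stands at own x = -46, y = -60 mm
- arrest_lever (a joint): arrest lever, rad: 0 = leaning 0.5 rad toward the balance's -x, beam arrested; 1.0 = leaning 0.5 rad to +x, beam free. It turns about an axis along the balance's y, 30 mm above the bench, below the knob; friction alone (about 2 N at the knob) holds it where it is left, no spring
- lever_knob (a point): centre of the red ball knob (20 mm diameter) at the end of the 8 mm thick arrest lever, 75 mm from its axis; it moves with the lever along an arc and at both ends stands 96 mm above the bench. It can be pinched from above or pushed
- beam (a joint): beam, rad: 0 = level (arrested), +0.09 = pan down on its stop, -0.09 = pan up. It is driven only by weight; with the slide on the pan it sinks to the pan-down stop in a second or less when released, and the arrest lifts it level again
- pan_top (a point): centre of the top of the round steel pan (56 mm diameter, 6 mm thick, flat, no rim) on a 10 mm post 20 mm tall above the 14 mm wide beam; 101 mm above the bench when level
- slide: flat glass slide 110 x 40 x 6 mm, about 50 to 75 g, lying label side up across the pan with both ends overhanging, at any yaw; origin at the centre of its underside, x along its length toward the frosted end, z out of the label side. From x = -55 to +25 mm it is clear pale green-blue glass (a thin blue line near that end); fingers may touch only this part. It is gripped across its 40 mm width near x = -42 mm, outside the pan
- frosted_end: the frosted white end of the slide (slide x = +25 to +55 mm) with a paper label with an orange stripe on top; origin 40 mm from the slide's centre on its underside, axes as the slide's
- notch (a point): centre of the small notch (10 x 10 mm, right through) cut out of one corner of the frosted end, at slide x = +50, y = +15 mm
- light_panel: fixed lit white face, 128 x 148 mm in a black frame of 150 x 170 mm, sloping at 35 degrees on a stand; origin at the centre of the lit face, 78 mm above the bench; x up the slope (away from the robot at yaw 0), y level across it, z out of the face
- light_stand: the panel's stand, fixed, 140 x 150 mm black foot with the panel above it, origin under its centre; its top edge is about 125 mm high at the back
- torch: small black torch lying flat, 33 x 88 x 34 mm; a bystander, origin under its centre
- dye_bottle: brown dropper bottle with black top, upright, 27 mm across, 88 mm tall; a bystander, origin under its centre
Not all that is in view belongs to the job. Several things have the shape of the slide; the one meant has the colours described above.

How it is judged:
On the way, in this order (a step that is already met when the one before it is completed fails the run):
1. the arrest lever is swung fully over and the pan has sunk to its stop, slide on it (value of joint arrest_lever above 0.85 rad and value of joint beam above 0.07 rad and distance between slide and pan_top below 0.03 m), for 0.5 s.
2. the lever is back and the beam arrested level, slide still on the pan (value of joint arrest_lever below 0.15 rad and value of joint beam between -0.025 and 0.025 rad and distance between slide and pan_top below 0.03 m), for 0.3 s.
At the end, for the whole second after the job is handed in: gripped by the clear end only, still; slide centre within 30 mm of the lit face's middle along and across, underside 20 to 80 mm off it, touching nothing else; parallel to face and slope within 0.22 rad, frosted end up, label outward; lever below 0.15 rad, beam level within 0.025 rad (value of joint arrest_lever below 0.15 rad and value of joint beam between -0.025 and 0.025 rad and x of slide in the frame of light_panel between -0.03 and 0.03 m and y of slide in the frame of light_panel between -0.03 and 0.03 m and z of slide in the frame of light_panel between 0.02 and 0.08 m and x of frosted_end in the frame of light_panel above 0.005 m and angle between the x axis of slide and the x axis of light_panel, either way round below 0.22 rad and angle between the z axis of slide and the z axis of light_panel, either way round below 0.22 rad and angle between slide's own z axis and vertical below 1.2 rad and contact force between slide and the fingers above 1 N and contact force between slide and light_stand below 0.1 N and contact force between frosted_end and the fingers below 0.5 N and linear speed of slide below 0.03 m/s); the arm keeps its last pose, push and grip.
It fails at once if the slide is touched while the beam is not arrested (value of joint arrest_lever above 0.25 rad and contact force between slide and the fingers above 0.5 N).
It fails at once if the fingers touch the frosted end (contact force between frosted_end and the fingers above 0.5 N).
It fails at once if the slide is dropped on the bench (height (world z) of slide below 0.04 m).
It fails at once if a bystander is moved by more than 30 mm (distance of any of torch, dye_bottle from where it was at the start of the episode above 0.03 m).
It also fails if it takes over 72 s, if anything falls off the work surface, if the arm or the gripper's body presses on something with over 40 N, if the wrist force passes 120 N, or if a joint passes its speed limit or range.

## Working session

There is one attempt and no reset: what is moved stays moved. The work goes in short steps, Python scripts to look and compute and a tool call to move; the robot and the scene stay as the last step left them, time stands still between calls to the robot, and variables do not carry over. Pictures are saved under pics/ and viewed, and the job is handed in when it is done.

Besides the shell and the picture viewer there is one more tool, called after "Emit:" as name(argument=value, ...) on one line, values as JSON. play_rows: Moves the arm, as the interface text tells. Its arguments: {"type":"object","properties":{"deltas":{"type":"array"},"gripper":{"type":"number"},"force":{"type":"number"}},"required":["deltas"]}

```bash
ls; mkdir -p pics
python3 - <<'E'
from station import *
import cv2, numpy as np
print(sense()); print(grip_depth if not callable(grip_depth) else grip_depth())
for n in ("scene","top"):
    im=snapshot(n); cv2.imwrite(f"pics/{n}0.png",im[...,::-1]); m=camera_model(n); print(n,m)
E
```

```text
pics
{'t': 0.0, 'q': array([ 1.01253037e+00,  5.28484137e-01,  1.43391940e+00,  8.30555538e-06,
        1.18137641e+00, -1.78503778e-01]), 'qd': array([ 0.00087458,  0.00010951, -0.00308238,  0.00093427,  0.00079913,
        0.0004947 ]), 'tau': array([-1.18704207e-03, -4.42355311e+01, -1.78027493e+01, -3.56598684e-04,
        8.31738173e-03, -1.10486798e-06]), 'tcp_pos': array([0.2312296 , 0.57979292, 0.19311722]), 'tool_rot': array([ 0.69511757, -0.13374287,  0.13318084, -0.69367664]), 'force': array([0.42308795, 0.0911038 , 0.47522931]), 'ft_torque': array([ 0.02688372, -0.03205146,  0.0363716 ]), 'finger_gap': 0.9982238837089771}
0.0187
scene {'fx': 424.97927930165076, 'fy': 424.97927930165076, 'cx': 276.6827868401359, 'cy': 214.41517546461984, 'distortion': array([-0.02214195,  0.        ,  0.        ,  0.        ,  0.        ]), 'camera_from_world': array([[ 0.80293845, -0.59567277, -0.02153571, -0.49591229],
       [ 0.27757376,  0.3416944 ,  0.89788515, -0.21860349],
       [-0.52748711, -0.72692426,  0.4397027 , -1.03425862],
       [ 0.        ,  0.        ,  0.        ,  1.        ]])}
top {'fx': 480.22431634823374, 'fy': 480.22431634823374, 'cx': 280.9289181583253, 'cy': 212.09941057428247, 'distortion': array([-0.14567324,  0.        ,  0.        ,  0.        ,  0.        ]), 'camera_from_world': array([[-0.00940453, -0.99993345,  0.00668187, -0.08486516],
       [ 0.99469857, -0.00867057,  0.10246744, -0.58787278],
       [-0.10240268,  0.00761011,  0.99471392, -1.66708401],
       [ 0.        ,  0.        ,  0.        ,  1.        ]])}
```

View pics/scene0.png

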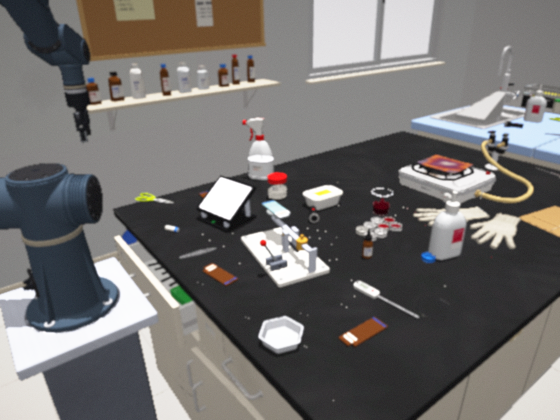

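View pics/top0.png

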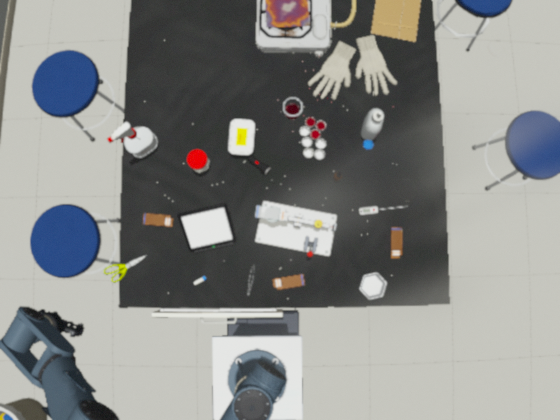

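Run:
```python
import cv2
a=cv2.imread("pics/top0.png")[140:300,140:360]; cv2.imwrite("pics/topz.png",cv2.resize(a,None,fx=3.6,fy=3.6,interpolation=cv2.INTER_CUBIC))
a=cv2.imread("pics/scene0.png")[165:295,185:385]; cv2.imwrite("pics/scz.png",cv2.resize(a,None,fx=4,fy=4,interpolation=cv2.INTER_CUBIC))
```

```text
(no output)
```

View pics/topz.png

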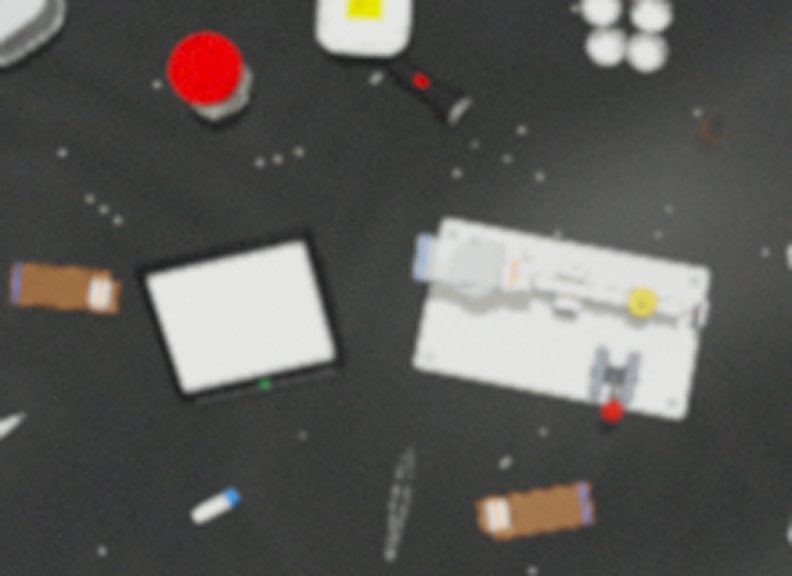

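View pics/scz.png

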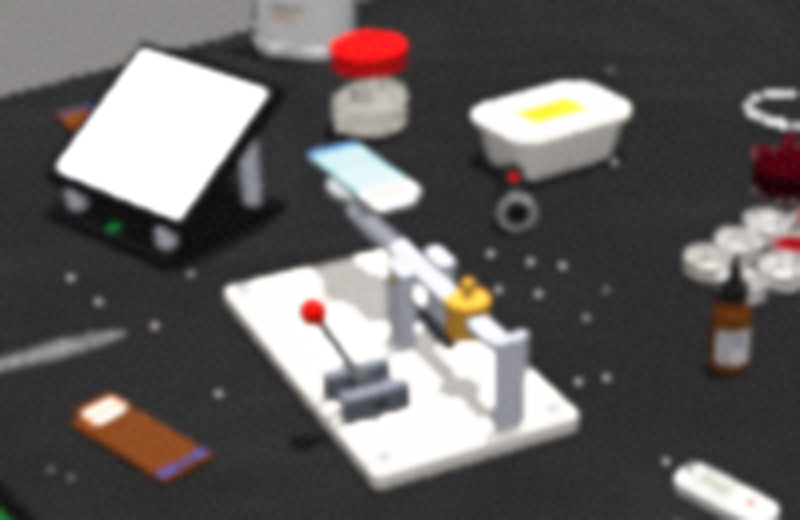

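```bash
cat > h.py <<'E'
import numpy as np, cv2
from station import camera_model
def ray(cam,px):
    m=camera_model(cam); K=np.array([[m['fx'],0,m['cx']],[0,m['fy'],m['cy']],[0,0,1.]])
    p=cv2.undistortPoints(np.array(px,float).reshape(-1,1,2),K,np.array(m['distortion'])).reshape(-1,2)
    T=np.array(m['camera_from_world']); R=T[:3,:3]; c=-R.T@T[:3,3]
    d=np.c_[p[:,0],-p[:,1],-np.ones(len(p))]@R
    return c,d/np.linalg.norm(d,axis=1)[:,None]
def onz(cam,px,z):
    c,d=ray(cam,px); return c+d*((z-c[2])/d[:,2])[:,None]
def tri(pa,pb):
    ca,da=ray('scene',pa); cb,db=ray('top',pb); out=[]
    for u,v in zip(da,db):
        s=np.linalg.lstsq(np.c_[u,-v],cb-ca,rcond=None)[0]
        A=ca+u*s[0];B=cb+v*s[1]; out.append(np.r_[(A+B)/2,np.linalg.norm(A-B)])
    return np.array(out)
def proj(cam,P):
    m=camera_model(cam);K=np.array([[m['fx'],0,m['cx']],[0,m['fy'],m['cy']],[0,0,1.]])
    T=np.array(m['camera_from_world']); q=np.atleast_2d(P)@T[:3,:3].T+T[:3,3]
    q=q*[1,-1,-1]
    return cv2.projectPoints(q,np.zeros(3),np.zeros(3),K,np.array(m['distortion']))[0].reshape(-1,2)
E
python3 - <<'E'
from h import *
np.set_printoptions(precision=4,suppress=True)
s=cv2.imread("pics/scene0.png"); t=cv2.imread("pics/top0.png")
def red(im,box):
    x0,y0,x1,y1=box; a=im[y0:y1,x0:x1].astype(int); m=(a[...,2]>120)&(a[...,1]<80)&(a[...,0]<80)
    v,u=np.nonzero(m); return [u.mean()+x0,v.mean()+y0],len(u)
rs,rt=red(s,(255,235,275,255)),red(t,(300,245,320,265)); print(rs,rt); print("knob",tri([rs[0]],[rt[0]]),onz('top',[rt[0]],.096))
# lit face quads
def quad(im,box,th):
    x0,y0,x1,y1=box; g=im[y0:y1,x0:x1].min(2); m=(g>th).astype(np.uint8)
    c=max(cv2.findContours(m,cv2.RETR_EXTERNAL,cv2.CHAIN_APPROX_NONE)[0],key=cv2.contourArea)
    for e in np.linspace(.02,.15,30):
        p=cv2.approxPolyDP(c,e*cv2.arcLength(c,True),True).reshape(-1,2)
        if len(p)==4: break
    # refine edges by line fits
    c=c.reshape(-1,2).astype(float); L=[]
    for i in range(4):
        a,b=p[i].astype(float),p[(i+1)%4].astype(float); d=(b-a)/np.linalg.norm(b-a); n=np.array([-d[1],d[0]])
        k=(abs((c-a)@n)<2.5)&((c-a)@d>4)&((c-a)@d<np.linalg.norm(b-a)-4)
        vx,vy,X,Y=cv2.fitLine(c[k].astype(np.float32),cv2.DIST_HUBER,0,.01,.01).ravel(); L.append(np.cross([X,Y,1],[X+vx,Y+vy,1]))
    q=[np.cross(L[i-1],L[i]) for i in range(4)]
    return np.array([r[:2]/r[2]+[x0,y0] for r in q])
qs=quad(s,(195,170,260,230),150); qt=quad(t,(175,200,240,255),120)
print(qs);print(qt)
# base
qb=quad(t,(250,195,345,260),110); print("base",qb,onz('top',qb,.016))
E
```

```text
([np.float64(262.85), np.float64(242.75)], 20) ([np.float64(309.4583333333333), np.float64(254.125)], 24)
knob [[ 0.4377 -0.185   0.0977  0.0019]] [[ 0.4369 -0.1846  0.096 ]]
[[219.8818 176.5838]
 [198.1121 206.9199]
 [229.4539 219.6403]
 [251.7398 187.2918]]
[[223.566  206.7267]
 [180.1834 216.4847]
 [190.7192 248.2085]
 [232.6095 238.8949]]
base [[254.5814 200.2372]
 [256.7518 242.2694]
 [329.4325 256.1972]
 [337.51   213.5739]] [[ 0.632   0.0035  0.016 ]
 [ 0.4818 -0.0036  0.016 ]
 [ 0.43   -0.2607  0.016 ]
 [ 0.5815 -0.2925  0.016 ]]
```

Run:
```python
from h import *
np.set_printoptions(precision=4,suppress=True)
S=[[198.11,206.92],[229.45,219.64],[251.74,187.29],[219.88,176.58]]
T=[[190.72,248.21],[232.61,238.89],[223.57,206.73],[180.18,216.48]]
P=tri(S,T); print("panel corners LL LR UR UL",P); C=P[:,:3]
print("centre",C.mean(0)); x=(C[2]+C[3]-C[0]-C[1])/2; y=(C[0]+C[3]-C[1]-C[2])/2
print(np.linalg.norm(x),np.linalg.norm(y),"slope",np.arctan2(x[2],np.hypot(*x[:2])),"yaw x",np.arctan2(x[1],x[0]),"yaw y",np.arctan2(-y[0],y[1]))
c=C.mean(0);
b=onz('top',[[255,242.2],[330.3,256.1],[336.9,214.4],[263,200.5]],.016); print(b, "edges",np.linalg.norm(b-np.roll(b,-1,0),axis=1)); print("base c",b.mean(0), [np.arctan2(-(p-q)[0],(p-q)[1]) for p,q in((b[0],b[1]),(b[3],b[2]))])
# slide in scene
s=cv2.imread("pics/scene0.png"); z=cv2.resize(s[190:230,250:300],None,fx=14,fy=14,interpolation=cv2.INTER_CUBIC);cv2.imwrite("pics/sl_s.png",z)
t=cv2.imread("pics/top0.png"); z=cv2.resize(t[195:235,245:300],None,fx=14,fy=14,interpolation=cv2.INTER_CUBIC);cv2.imwrite("pics/sl_t.png",z)
```

```text
panel corners LL LR UR UL [[0.4606 0.2272 0.0426 0.0021]
 [0.4932 0.0796 0.0424 0.    ]
 [0.5976 0.1034 0.1171 0.0009]
 [0.5648 0.2503 0.1187 0.003 ]]
centre [0.5291 0.1651 0.0802]
0.13079993658699243 0.15082506955108943 slope 0.6140523008098746 yaw x 0.2205958969149776 yaw y 0.21846600981208217
[[ 0.4821  0.0026  0.016 ]
 [ 0.4303 -0.2638  0.016 ]
 [ 0.5786 -0.2902  0.016 ]
 [ 0.6308 -0.0266  0.016 ]] edges [0.2714 0.1506 0.2687 0.1515]
base c [ 0.5304 -0.1445  0.016 ] [np.float64(-0.1921531133979223), np.float64(-0.19564376473208325)]
```

View pics/sl_s.png

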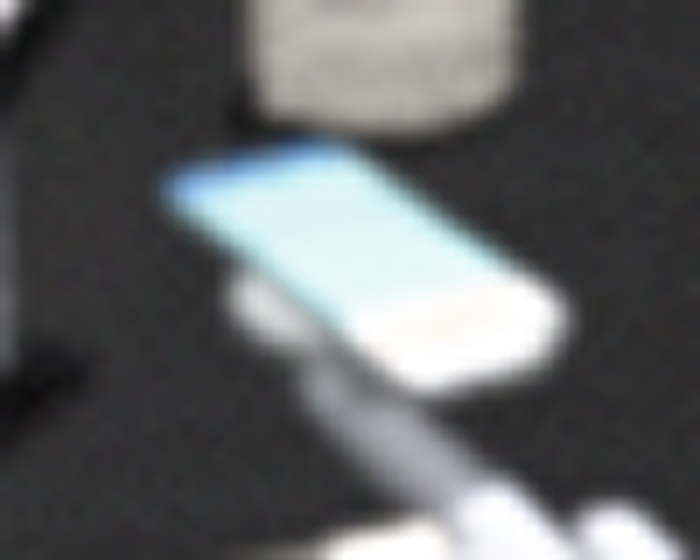

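View pics/sl_t.png

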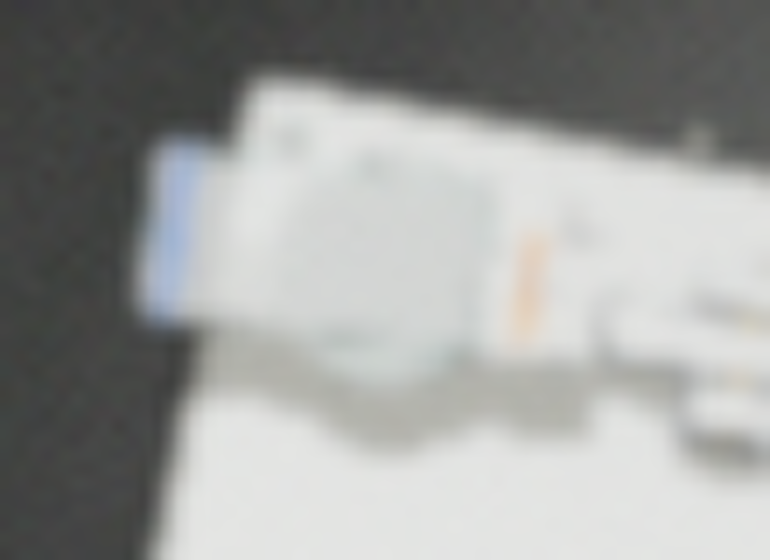

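Run:
```python
from h import *
np.set_printoptions(precision=4,suppress=True)
f=lambda Z,o:(np.array(Z)+.5)/14-.5+o
s=f([[160,195],[345,140],[425,392],[520,270]],[250,190]); t=f([[155,135],[140,320],[545,235],[515,335]],[245,195])
A=onz('scene',s,.107);B=onz('top',t,.107);print(A);print(B)
print("w",np.linalg.norm(A[0]-A[1]),"L",np.linalg.norm(A[0]-A[2]),"w top",np.linalg.norm(B[0]-B[1]))
d=A[2]-A[0];print("yaw long",np.arctan2(d[1],d[0])); d=A[3]-A[1];print(np.arctan2(d[1],d[0]))
for d in (A[1]-A[0],B[0]-B[1],B[2]-B[3]): print("yaw from width",np.arctan2(-d[0],d[1]))
# expected pan/lever
c=np.array([.5304,-.1445]);
for yaw in(-.194,):
    R=np.array([[np.cos(yaw),-np.sin(yaw)],[np.sin(yaw),np.cos(yaw)]])
    for k in(-82,-10): print("knob exp",c+R@[k/1000,-.06])
# pan: project: pan centre on own x=25
# start tool axes
from scipy.spatial.transform import Rotation as Ro
from station import sense
print(Ro.from_quat(sense()['tool_rot']).as_matrix())
```

```text
[[ 0.5611 -0.0004  0.107 ]
 [ 0.6092 -0.0023  0.107 ]
 [ 0.5483 -0.1125  0.107 ]
 [ 0.5981 -0.0793  0.107 ]]
[[ 0.6069 -0.0042  0.107 ]
 [ 0.562  -0.0005  0.107 ]
 [ 0.5818 -0.0982  0.107 ]
 [ 0.5576 -0.0907  0.107 ]]
w 0.048129729681512294 L 0.11276329648110302 w top 0.04498916372953887
yaw long -1.6843917480339707
-1.7132947415499806
yaw from width -1.6103763964010096
yaw from width -1.6551681506193887
yaw from width -1.870611824170401
knob exp [ 0.4384 -0.1876]
knob exp [ 0.509  -0.2014]
[[ 0.9287 -0.0011  0.3708]
 [-0.3708 -0.0016  0.9287]
 [-0.0004 -1.     -0.0019]]
```

```bash
cat >> h.py <<'E'
from scipy.spatial.transform import Rotation as Ro
from station import sense
def down(ang):
    z=np.array([np.cos(ang),np.sin(ang),0]); y=np.array([0,0,-1.]); return np.c_[np.cross(y,z),y,z]
def delta(pos,R):
    s=sense(); R0=Ro.from_quat(s['tool_rot']).as_matrix()
    return np.r_[R0.T@(np.array(pos)-s['tcp_pos']), Ro.from_matrix(R0.T@R).as_rotvec()]
np.set_printoptions(precision=4,suppress=True)
E
python3 - <<'E'
from h import *
f=lambda Z,o:(np.array(Z)+.5)/14-.5+o
print("pan",onz('top',f([[388,288]],[245,195]),.101))
R=down(1.3766)
print(delta([.48,.25,.22],R)); print(delta([.438,-.186,.19],R))
E
```

```text
pan [[ 0.5698 -0.0602  0.101 ]]
[ 0.3533 -0.0265 -0.2142  0.0019 -0.1856 -0.0006]
[ 0.4759  0.0043 -0.6346  0.0019 -0.1856 -0.0006]
```

Emit:
play_rows(deltas=[[0.04,-0.003,-0.024,0,-0.02,0],[0.08,-0.006,-0.048,0,-0.04,0],[0.12,-0.01,-0.072,0,-0.06,0],[0.16,-0.013,-0.096,0,-0.09,0],[0.2,-0.016,-0.12,0,-0.12,0],[0.24,-0.02,-0.145,0,-0.15,0],[0.28,-0.023,-0.17,0,-0.17,0],[0.32,-0.026,-0.195,0,-0.185,0],[0.353,-0.026,-0.214,0,-0.186,0],[0.365,-0.026,-0.26,0,-0.186,0],[0.378,-0.026,-0.305,0,-0.186,0],[0.39,-0.026,-0.35,0,-0.186,0]], gripper=0.05, force=20)

```text
t: 1.3
tcp_pos: [0.4636, 0.109, 0.2197]
tool_rot: [0.704, -0.069, 0.068, -0.704]
force: [0.8, -0.6, 0.4]
finger_gap: 0.584
```

Run:
```python
from h import *
R=down(1.3766)
print(delta([.438,-.186,.19],R),sense()['q'])
```

```text
[ 0.0316  0.0298 -0.2945  0.0003  0.0007 -0.0007] [-0.0041  0.2933  1.7622 -0.0001  1.0868 -1.3813]
```

Emit:
play_rows(deltas=[[0.004,0.004,-0.045,0,0,0],[0.009,0.009,-0.09,0,0,0],[0.014,0.013,-0.135,0,0,0],[0.019,0.018,-0.18,0,0,0],[0.024,0.023,-0.225,0,0,0],[0.029,0.027,-0.27,0,0,0],[0.032,0.03,-0.295,0,0,0],[0.032,0.03,-0.295,0,0,0],[0.032,0.03,-0.295,0,0,0]])

```text
t: 2.2
tcp_pos: [0.4381, -0.1847, 0.1897]
tool_rot: [-0.703, 0.069, -0.069, 0.704]
force: [-0.2, 0.4, -0.7]
finger_gap: 0.583
```

Run:
```python
from h import *
from station import snapshot
R=down(1.3766)
print(delta([.438,-.186,.075],R),sense()['q'],sense()['tcp_pos'])
t=snapshot('top')[...,::-1]; s=snapshot('scene')[...,::-1]
cv2.imwrite("pics/a.png",np.hstack([cv2.resize(t[190:280,240:350],None,fx=4,fy=4),cv2.resize(s[200:290,230:320],None,fx=4,fy=4)]))
```

```text
[ 0.0003  0.1147 -0.0014 -0.0011 -0.0013 -0.0014] [-0.6349  0.3345  1.801   0.0005  1.0078 -2.0105] [ 0.4381 -0.1847  0.1897]
```

View pics/a.png

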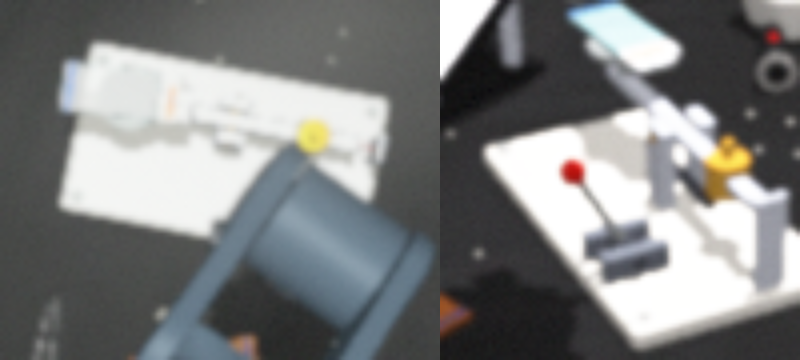

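Run:
```python
from h import *
from station import snapshot
print(proj('scene',[.4381,-.1847,.1897]),proj('top',[.4381,-.1847,.1897]),proj('scene',[.438,-.186,.096]))
s=snapshot('scene')[...,::-1]
cv2.imwrite("pics/b.png",s)
```

```text
[[261.184  210.2699]] [[311.4209 253.3096]] [[262.8175 243.4697]]
```

View pics/b.png

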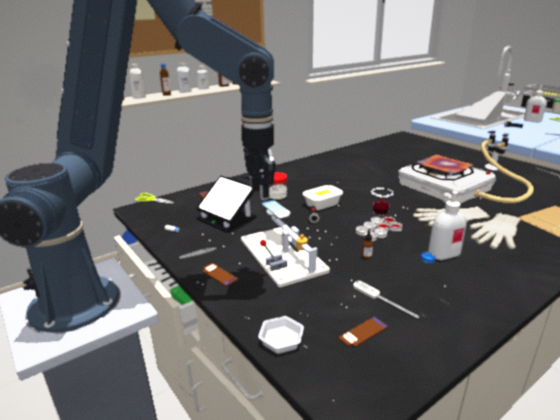

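Emit:
play_rows(deltas=[[0,0.04,-0.001,0,0,0],[0,0.08,-0.001,0,0,0],[0,0.105,-0.001,0,0,0],[0,0.115,-0.001,0,0,0],[0,0.115,-0.001,0,0,0]])

```text
t: 2.85
tcp_pos: [0.438, -0.1845, 0.0743]
tool_rot: [-0.703, 0.069, -0.067, 0.704]
force: [-1.0, 0.1, 0.1]
finger_gap: 0.586
```

Emit:
play_rows(deltas=[[0,0,0,0,0,0],[0,0,0,0,0,0],[0,0,0,0,0,0],[0,0,0,0,0,0],[0,0,0,0,0,0]], gripper=0.005, force=25)

```text
t: 3.35
tcp_pos: [0.4388, -0.1861, 0.0756]
tool_rot: [0.704, -0.068, 0.069, -0.704]
force: [0.1, 0.4, -0.4]
finger_gap: 0.059
```

Run:
```python
from h import *
from station import snapshot
print(delta([.438,-.186,.075],down(1.3766)))
s=snapshot('scene')[...,::-1]
cv2.imwrite("pics/c.png",cv2.resize(s[150:290,200:340],None,fx=4,fy=4))
```

```text
[-0.0008  0.0006 -0.0001  0.0005  0.0003  0.0011]
```

View pics/c.png

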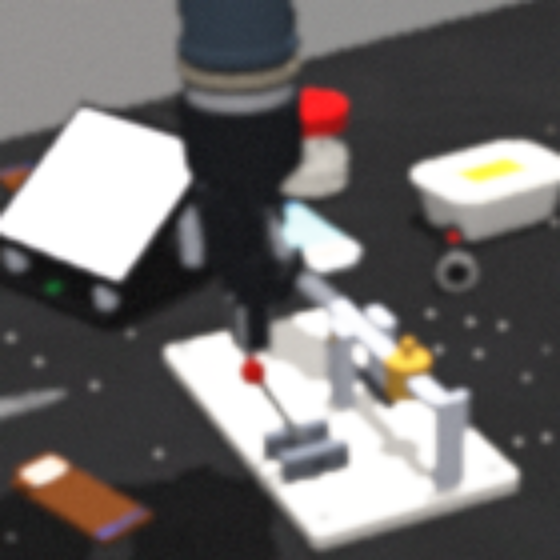

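Run:
```python
from h import *
from station import snapshot
print(onz('scene',[[263,237]],.0756),proj('scene',[.4388,-.186,.0756]),sense()['finger_gap'])
s=snapshot('scene')[...,::-1]; t=snapshot('top')[...,::-1]
cv2.imwrite("pics/d.png",np.hstack([cv2.resize(s[190:270,235:295],None,fx=7,fy=7,interpolation=cv2.INTER_CUBIC),cv2.resize(t[200:280,280:335],None,fx=7,fy=7)]))
```

```text
[[ 0.4782 -0.1279  0.0756]] [[263.3557 250.2265]] 0.06043517131006041
```

View pics/d.png

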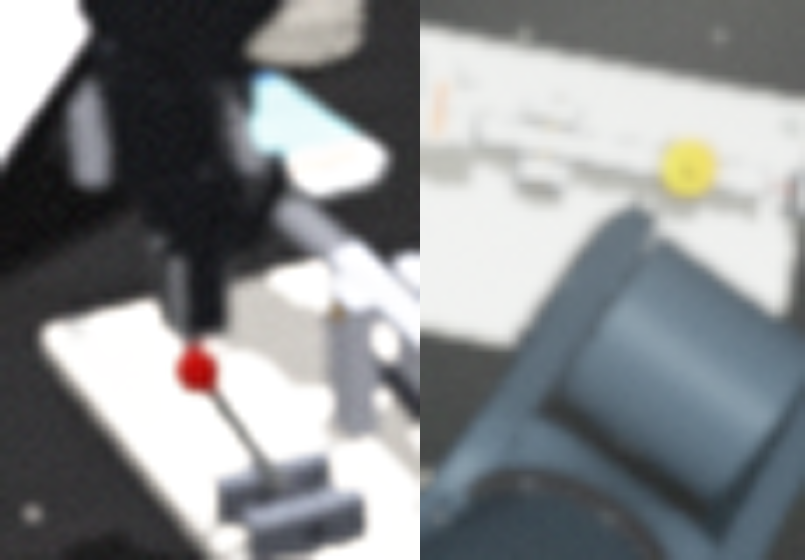

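Run:
```python
from h import *
for z in (.193,.206,.22,.24): print(z,proj('scene',[.2312,.5798,z]),proj('top',[.2312,.5798,z]))
a=cv2.imread("pics/scene0.png")[90:160,50:120]; b=cv2.imread("pics/top0.png")[290:360,30:120]
cv2.imwrite("pics/e.png",np.hstack([cv2.resize(a,None,fx=5,fy=5),cv2.resize(b,None,fx=5,fy=5)]))
```

```text
0.193 [[ 89.7499 152.9416]] [[ 74.8845 318.3396]]
0.206 [[ 88.9692 149.3916]] [[ 73.2366 318.7874]]
0.22 [[ 88.1226 145.5389]] [[ 71.4332 319.2773]]
0.24 [[ 86.9026 139.9812]] [[ 68.8035 319.9909]]
```

View pics/e.png

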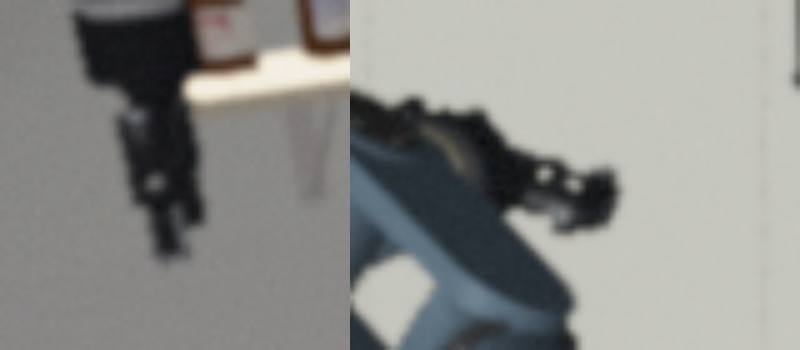

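Run:
```python
from h import *
print(tri([[84,142],[89,134.5],[86.5,138]],[[73,334],[82,327],[77.5,330]]))
c,_=ray('scene',[[263,238]]);print("cam",c)
a=cv2.imread("pics/scene0.png")[60:160,20:120]; b=cv2.imread("pics/top0.png")[290:370,0:100]
g=lambda a:np.clip(a.astype(float)*2.2,0,255)
cv2.imwrite("pics/e2.png",np.hstack([cv2.resize(g(a),(600,600),interpolation=cv2.INTER_CUBIC)]));cv2.imwrite("pics/e3.png",cv2.resize(g(b),None,fx=7,fy=7,interpolation=cv2.INTER_CUBIC))
```

```text
[[0.2022 0.5586 0.2449 0.0284]
 [0.2219 0.5191 0.2746 0.0143]
 [0.2131 0.5386 0.2605 0.0198]]
cam [-0.0867 -0.9725  0.6404][ WARN:0@0.598] global loadsave.cpp:1063 imwrite_ Unsupported depth image for selected encoder is fallbacked to CV_8U.
```

View pics/e2.png

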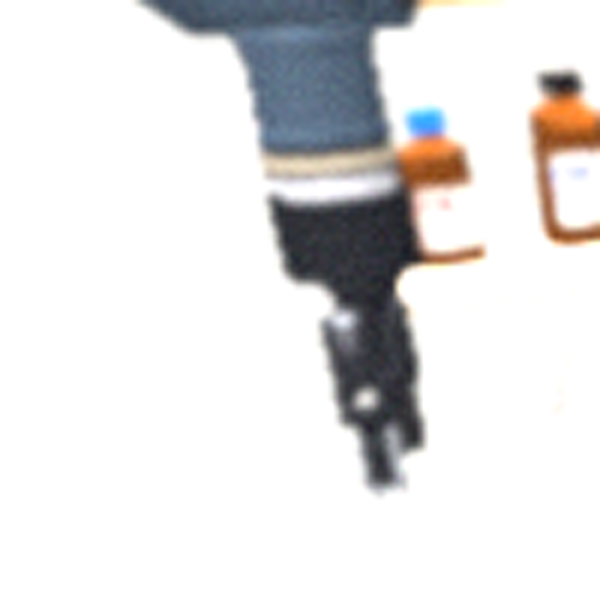

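View pics/e3.png

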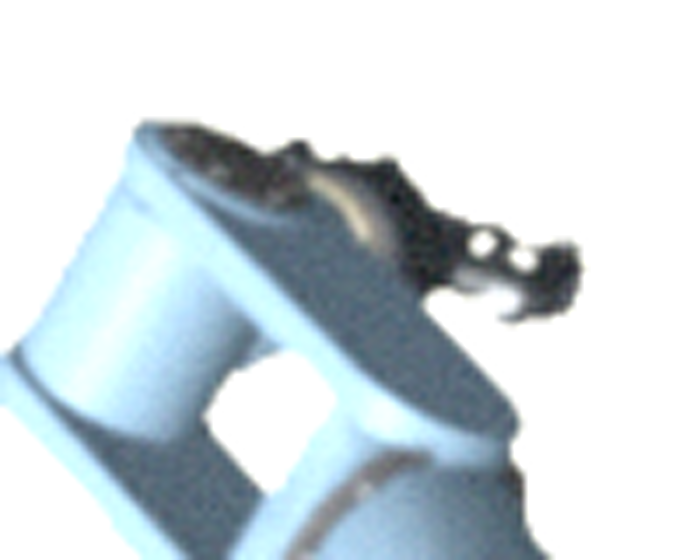

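Emit:
play_rows(deltas=[[0,0.002,0,0,0,0],[0,0.004,0,0,0,0],[0,0.004,0,0,0,0]])

```text
t: 3.8
tcp_pos: [0.4383, -0.1857, 0.0707]
tool_rot: [-0.704, 0.069, -0.068, 0.704]
force: [0.4, 0.0, -0.3]
finger_gap: 0.056
```

Emit:
play_rows(deltas=[[0,0.002,0,0,0,0],[0,0.004,0,0,0,0],[0,0.004,0,0,0,0]])

```text
t: 4.1
tcp_pos: [0.4386, -0.1859, 0.0679]
tool_rot: [0.704, -0.068, 0.068, -0.704]
force: [-1.3, 0.7, 9.0]
finger_gap: 0.057
```

Run:
```python
from h import *
from station import snapshot
print(sense()['tcp_pos'],sense()['force'],sense()['ft_torque'])
s=snapshot('scene')[...,::-1]
cv2.imwrite("pics/f.png",np.hstack([cv2.resize(s[190:270,235:295],None,fx=7,fy=7,interpolation=cv2.INTER_CUBIC)]))
```

```text
[ 0.4386 -0.1859  0.0679] [-1.3021  0.6847  8.9921] [0.1724 0.2247 0.0388]
```

View pics/f.png

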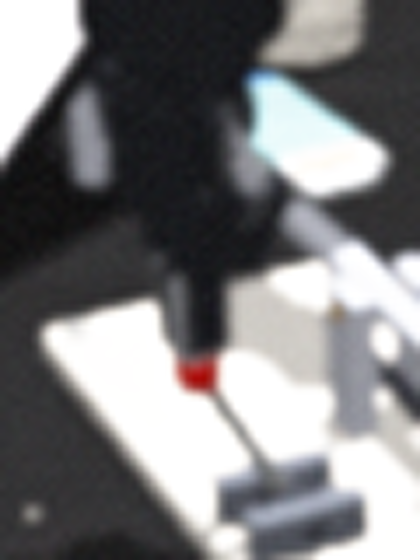

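Emit:
play_rows(deltas=[[0,-0.03,0,0,0,0],[0,-0.04,0,0,0,0],[0,-0.04,0,0,0,0],[0,-0.04,0,0,0,0],[0,-0.04,0,0,0,0]], gripper=0.05)

```text
t: 4.65
tcp_pos: [0.4379, -0.1854, 0.1063]
tool_rot: [-0.703, 0.069, -0.068, 0.704]
force: [0.1, -0.2, 0.4]
finger_gap: 0.582
```

Run:
```python
from h import *
from station import snapshot
print(sense()['tcp_pos'],sense()['force'],sense()['finger_gap'],delta([.438,-.186,.04],down(1.3766)))
s=snapshot('scene')[...,::-1]
cv2.imwrite("pics/g.png",np.hstack([cv2.resize(s[190:270,235:295],None,fx=7,fy=7,interpolation=cv2.INTER_CUBIC)]))
```

```text
[ 0.4379 -0.1854  0.1063] [ 0.1004 -0.1964  0.4428] 0.5822685046673812 [ 0.0004  0.0663 -0.0007 -0.0008  0.0004 -0.0017]
```

View pics/g.png

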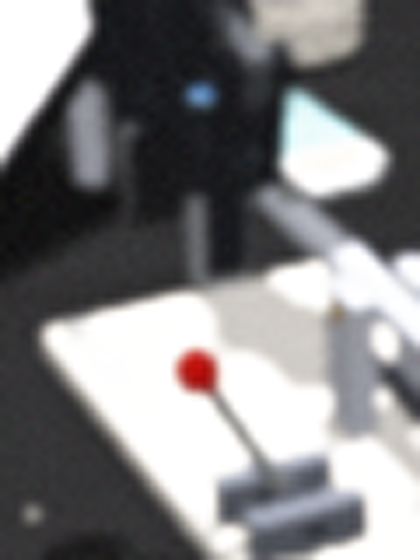

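Emit:
play_rows(deltas=[[0,0.02,0,0,0,0],[0,0.04,0,0,0,0],[0,0.055,0,0,0,0],[0,0.066,0,0,0,0],[0,0.066,0,0,0,0]])

```text
t: 5.2
tcp_pos: [0.4374, -0.185, 0.0394]
tool_rot: [-0.703, 0.07, -0.067, 0.705]
force: [-0.7, 0.2, 0.7]
finger_gap: 0.582
```

Emit:
play_rows(deltas=[[0,0,0,0,0,0],[0,0,0,0,0,0],[0,0,0,0,0,0],[0,0,0,0,0,0],[0,0,0,0,0,0]], gripper=0.005)

```text
t: 5.7
tcp_pos: [0.439, -0.1854, 0.0417]
tool_rot: [-0.704, 0.068, -0.069, 0.704]
force: [2.0, 4.2, 4.5]
finger_gap: 0.207
```

Run:
```python
from h import *
from station import snapshot
print(sense()['tcp_pos'],sense()['force'],sense()['finger_gap'])
s=snapshot('scene')[...,::-1]
cv2.imwrite("pics/i.png",np.hstack([cv2.resize(s[190:270,235:295],None,fx=7,fy=7,interpolation=cv2.INTER_CUBIC)]))
```

```text
[ 0.439  -0.1854  0.0417] [2.0188 4.1823 4.5256] 0.2067398005322371
```

View pics/i.png

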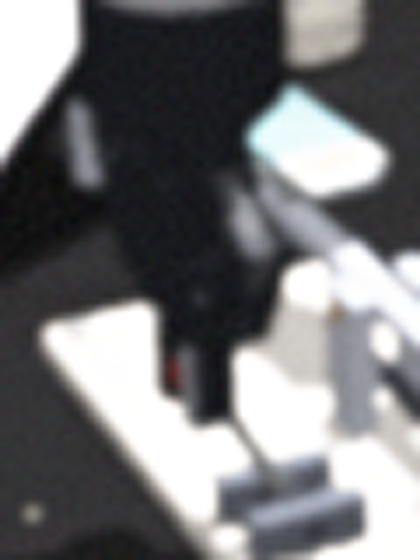

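Emit:
play_rows(deltas=[[0.007,-0.003,0,0,0,0],[0.014,-0.006,0,0,0,0],[0.021,-0.008,0,0,0,0],[0.0285,-0.009,0,0,0,0],[0.036,-0.009,0,0,0,0],[0.0435,-0.009,0,0,0,0],[0.051,-0.008,0,0,0,0],[0.058,-0.006,0,0,0,0],[0.065,-0.003,0,0,0,0],[0.071,-0.001,0,0,0,0],[0.072,0,0,0,0,0],[0.072,0,0,0,0,0]])

```text
t: 6.95
tcp_pos: [0.5121, -0.2003, 0.0414]
tool_rot: [0.704, -0.067, 0.07, -0.703]
force: [2.9, 5.7, 1.8]
finger_gap: 0.21
```

Run:
```python
from h import *
from station import snapshot
print(sense()['tcp_pos'],sense()['force'],sense()['finger_gap'])
s=snapshot('scene')[...,::-1]
cv2.imwrite("pics/j.png",np.hstack([cv2.resize(s[180:280,235:325],None,fx=6,fy=6,interpolation=cv2.INTER_CUBIC)]))
```

```text
[ 0.5121 -0.2003  0.0414] [2.9448 5.717  1.75  ] 0.210195339982811
```

View pics/j.png

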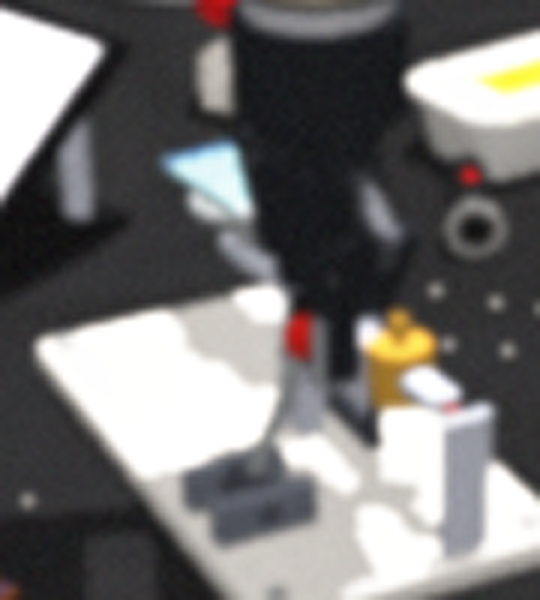

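Emit:
play_rows(deltas=[[0,0,0,0,0,0],[0,0,0,0,0,0],[0,0,0,0,0,0],[0,0,0,0,0,0],[0,0,0,0,0,0],[0,0,0,0,0,0],[0,0,0,0,0,0],[0,0,0,0,0,0],[0,0,0,0,0,0],[0,0,0,0,0,0],[0,0,0,0,0,0],[0,0,0,0,0,0]])

```text
t: 8.2
tcp_pos: [0.5121, -0.2003, 0.0415]
tool_rot: [0.704, -0.067, 0.071, -0.703]
force: [3.1, 5.2, 2.5]
finger_gap: 0.208
```

Run:
```python
from h import *
from station import snapshot
print(sense()['tcp_pos'],sense()['force'],sense()['finger_gap'])
s=snapshot('scene')[...,::-1]
t=snapshot('top')[...,::-1]
cv2.imwrite("pics/k.png",np.hstack([cv2.resize(s[180:280,235:325],None,fx=4,fy=4,interpolation=cv2.INTER_CUBIC),cv2.resize(t[180:280,245:345],None,fx=4,fy=4,interpolation=cv2.INTER_CUBIC)]))
```

```text
[ 0.5121 -0.2003  0.0415] [3.1096 5.1556 2.4906] 0.2080010191459514
```

View pics/k.png

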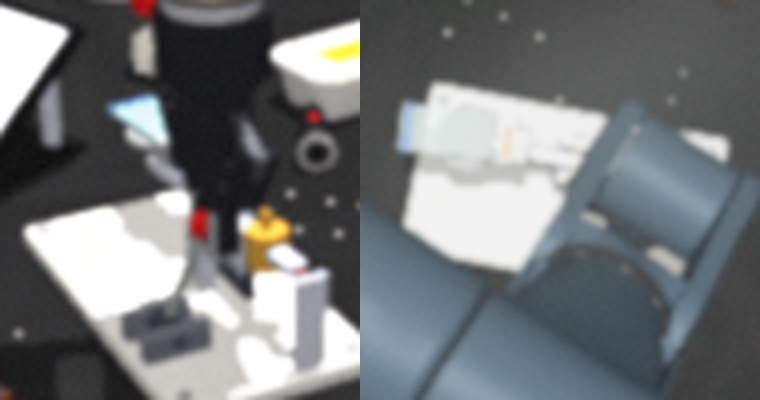

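Emit:
play_rows(deltas=[[-0.007,-0.003,0,0,0,0],[-0.014,-0.006,0,0,0,0],[-0.021,-0.008,0,0,0,0],[-0.0285,-0.009,0,0,0,0],[-0.036,-0.009,0,0,0,0],[-0.0435,-0.009,0,0,0,0],[-0.051,-0.008,0,0,0,0],[-0.058,-0.006,0,0,0,0],[-0.065,-0.003,0,0,0,0],[-0.071,-0.001,0,0,0,0],[-0.073,0,0,0,0,0],[-0.074,0,0,0,0,0]])

```text
t: 9.5
tcp_pos: [0.4412, -0.1863, 0.0423]
tool_rot: [0.704, -0.066, 0.073, -0.703]
force: [11.4, 10.8, -0.8]
finger_gap: 0.21
```

Emit:
play_rows(deltas=[[0,0,0,0,0,0],[0,0,0,0,0,0],[0,0,0,0,0,0],[0,0,0,0,0,0]])

```text
t: 9.9
tcp_pos: [0.4412, -0.1863, 0.0422]
tool_rot: [0.704, -0.066, 0.073, -0.703]
force: [9.8, 10.5, 1.8]
finger_gap: 0.212
```

Emit:
play_rows(deltas=[[0,0,0,0,0,0],[0,0,0,0,0,0],[0,0,0,0,0,0],[0,0,0,0,0,0]], gripper=0.05)

```text
t: 10.3
tcp_pos: [0.4368, -0.1863, 0.0412]
tool_rot: [0.704, -0.068, 0.069, -0.703]
force: [0.8, 0.4, 0.2]
finger_gap: 0.589
```

Emit:
play_rows(deltas=[[0,-0.02,0,0,0,0],[0,-0.05,0,0,0,0],[0,-0.09,0,0,0,0],[0,-0.13,0,0,0,0],[0,-0.16,0,0,0,0],[0,-0.16,0,0,0,0]])

```text
t: 10.9
tcp_pos: [0.4391, -0.1877, 0.2053]
tool_rot: [0.706, -0.065, 0.072, -0.702]
force: [0.7, -0.4, -0.6]
finger_gap: 0.581
```

Run:
```python
from h import *
from station import snapshot
print(sense()['tcp_pos'],sense()['force'],sense()['finger_gap'],sense()['q'])
s=snapshot('scene')[...,::-1]
t=snapshot('top')[...,::-1]
cv2.imwrite("pics/l.png",np.hstack([cv2.resize(s[180:280,235:325],None,fx=4,fy=4,interpolation=cv2.INTER_CUBIC),cv2.resize(t[180:280,245:345],None,fx=4,fy=4,interpolation=cv2.INTER_CUBIC)]))
```

```text
[ 0.4391 -0.1877  0.2053] [ 0.6934 -0.3707 -0.5828] 0.5812173169853014 [-0.6383  0.3098  1.786  -0.0005  1.0353 -2.0149]
```

View pics/l.png

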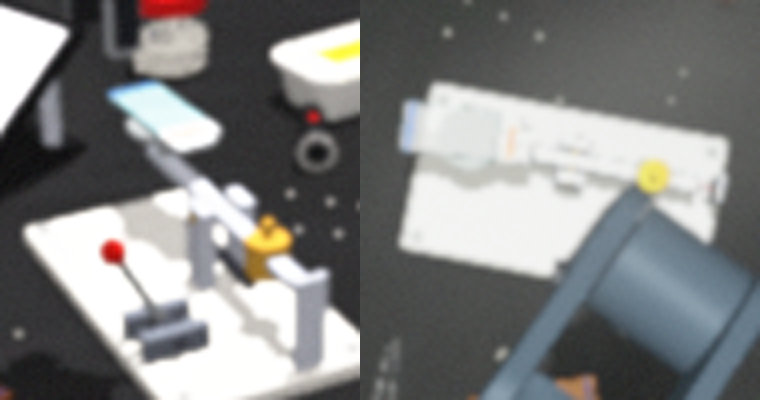

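Run:
```python
from h import *
print(delta([.583,-.015,.16],down(-.13)))
```

```text
[ 0.1107  0.0415  0.1959 -0.0002  1.5067  0.0018]
```

Emit:
play_rows(deltas=[[0.009,0.0,0.016,0,0.13,0],[0.018,0.0,0.033,0,0.26,0],[0.028,0.0,0.049,0,0.39,0],[0.037,0.0,0.065,0,0.52,0],[0.046,0.0,0.082,0,0.65,0],[0.055,0.005,0.098,0,0.78,0],[0.065,0.01,0.115,0,0.91,0],[0.074,0.02,0.131,0,1.04,0],[0.083,0.03,0.147,0,1.17,0],[0.092,0.035,0.163,0,1.3,0],[0.102,0.04,0.18,0,1.42,0],[0.111,0.0415,0.196,0,1.507,0]], gripper=0.075)

```text
t: 12.2
tcp_pos: [0.5817, -0.0137, 0.1564]
tool_rot: [-0.467, 0.534, -0.531, 0.464]
force: [-0.0, -0.5, 0.5]
finger_gap: 0.881
```

Emit:
play_rows(deltas=[[0,0,0,0,0,0],[0,0,0,0,0,0],[0,0,0,0,0,0]])

```text
t: 12.5
tcp_pos: [0.582, -0.0149, 0.1586]
tool_rot: [-0.467, 0.532, -0.531, 0.466]
force: [0.3, -0.6, 0.6]
finger_gap: 0.88
```

Run:
```python
from h import *
from station import snapshot
print(sense()['tcp_pos'],sense()['q'],delta([.583,-.015,.1],down(-.13)))
s=snapshot('scene')[...,::-1]
t=snapshot('top')[...,::-1]
cv2.imwrite("pics/m.png",np.hstack([cv2.resize(s[130:230,225:325],None,fx=4,fy=4,interpolation=cv2.INTER_CUBIC),cv2.resize(t[160:260,225:325],None,fx=4,fy=4,interpolation=cv2.INTER_CUBIC)]))
```

```text
[ 0.582  -0.0149  0.1586] [-0.2172  0.5141  1.5767 -0.0005  1.0532 -0.0875] [-0.0001  0.0586  0.0011  0.0025  0.0005  0.0002]
```

View pics/m.png

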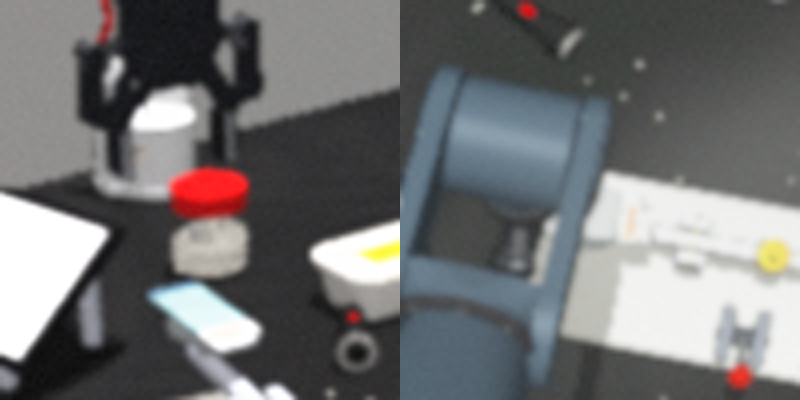

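Run:
```python
from h import *
for z in(.1586,.195,.206,.215):
  p=proj('scene',[[.582,-.0149,z],[.582-.037,-.0149+.005,z],[.582+.037,-.0149-.005,z]]); print(z,p.ravel())
```

```text
0.1586 [268.8823 187.3628 257.6248 189.9409 279.86   184.8497]
0.195 [268.5151 175.8605 257.1072 178.3233 279.6358 173.461 ]
0.206 [268.4024 172.3268 256.9483 174.7533 279.5669 169.963 ]
0.215 [268.3095 169.4153 256.8174 171.8117 279.5102 167.0812]
```

Emit:
play_rows(deltas=[[0,0.03,0.001,0,0,0],[0,0.06,0.001,0,0,0],[0,0.072,0.001,0,0,0],[0,0.072,0.001,0,0,0]])

```text
t: 13.0
tcp_pos: [0.5825, -0.0147, 0.086]
tool_rot: [-0.467, 0.533, -0.53, 0.465]
force: [-0.3, -0.3, 0.6]
finger_gap: 0.881
```

Run:
```python
from h import *
from station import snapshot
print(sense()['tcp_pos'],sense()['q'],delta([.583,-.015,.044],down(-.13)))
s=snapshot('scene')[...,::-1]
cv2.imwrite("pics/n.png",np.hstack([cv2.resize(s[155:235,225:305],None,fx=7,fy=7,interpolation=cv2.INTER_CUBIC)]))
```

```text
[ 0.5825 -0.0147  0.086 ] [-0.2169  0.6157  1.632  -0.0001  0.8982 -0.0864] [ 0.0002  0.042   0.0007  0.0043 -0.0004 -0.0003]
```

View pics/n.png

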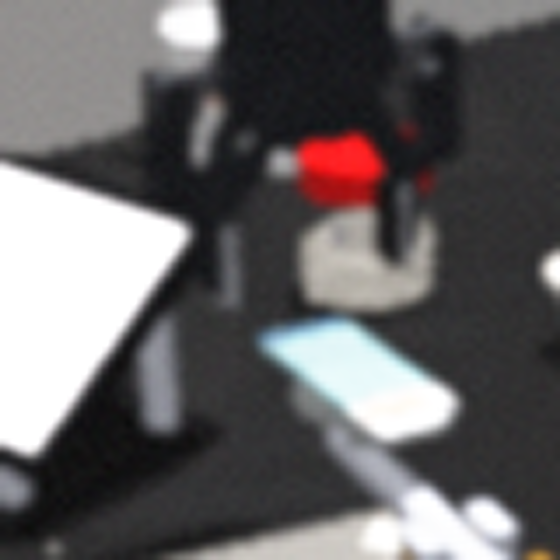

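Emit:
play_rows(deltas=[[0,0.012,0.001,0,0,0],[0,0.024,0.001,0,0,0],[0,0.034,0.001,0,0,0],[0,0.042,0.001,0,0,0],[0,0.042,0.001,0,0,0]])

```text
t: 13.55
tcp_pos: [0.5841, -0.0145, 0.0441]
tool_rot: [-0.467, 0.532, -0.531, 0.466]
force: [-0.0, -1.1, 0.1]
finger_gap: 0.878
```

Run:
```python
from h import *
from station import snapshot
print(sense()['tcp_pos'],sense()['force'],delta([.583,-.015,.044],down(-.13)))
s=snapshot('scene')[...,::-1]
cv2.imwrite("pics/o.png",np.hstack([cv2.resize(s[155:235,225:305],None,fx=7,fy=7,interpolation=cv2.INTER_CUBIC)]))
```

```text
[ 0.5841 -0.0145  0.0441] [-0.0489 -1.0506  0.1201] [ 0.0007  0.0001 -0.001   0.0029  0.     -0.0002]
```

View pics/o.png

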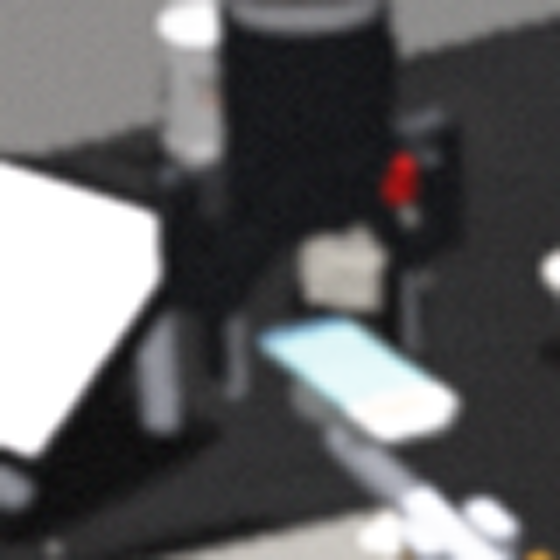

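Emit:
play_rows(deltas=[[0,0,0,0,0,0],[0,0,0,0,0,0],[0,0,0,0,0,0],[0,0,0,0,0,0],[0,0,0,0,0,0],[0,0,0,0,0,0]], gripper=0.02, force=40)

```text
t: 14.2
tcp_pos: [0.5856, -0.0147, 0.0459]
tool_rot: [0.466, -0.531, 0.532, -0.467]
force: [0.1, 0.6, 1.5]
finger_gap: 0.461
```

Run:
```python
from h import *
from station import snapshot
print(sense()['tcp_pos'],sense()['force'],sense()['finger_gap']*.0854)
s=snapshot('scene')[...,::-1]
t=snapshot('top')[...,::-1]
cv2.imwrite("pics/p.png",np.hstack([cv2.resize(s[155:235,225:305],None,fx=5,fy=5,interpolation=cv2.INTER_CUBIC),cv2.resize(t[180:260,245:325],None,fx=5,fy=5,interpolation=cv2.INTER_CUBIC)]))
```

```text
[ 0.5856 -0.0147  0.0459] [0.0744 0.6174 1.4635] 0.03936080158955872
```

View pics/p.png

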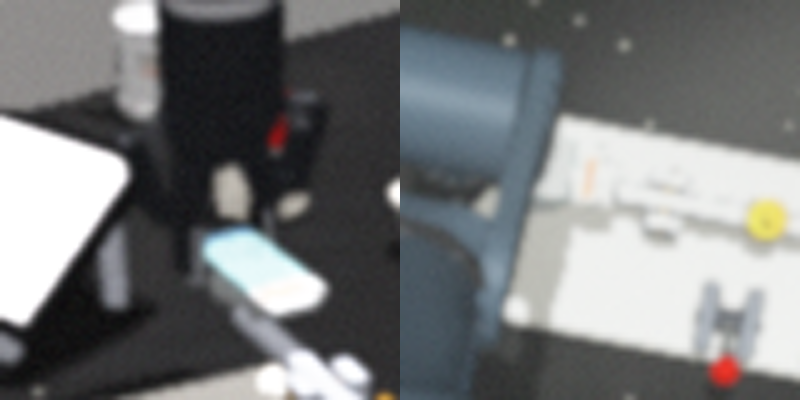

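Emit:
play_rows(deltas=[[0,0,0,0,0,0],[0,0,0,0,0,0],[0,-0.005,0,0,0,0],[0,-0.015,0,0,0,0],[0,-0.03,0,0,0,0],[0,-0.05,0,0,0,0],[0,-0.07,0,0,0,0],[0,-0.09,0,0,0,0],[0,-0.11,0,0,0,0],[0,-0.12,0,0,0,0],[0,-0.125,0,0,0,0],[0,-0.125,0,0,0,0]], force=60)

```text
t: 15.5
tcp_pos: [0.5852, -0.0148, 0.171]
tool_rot: [0.466, -0.531, 0.532, -0.467]
force: [0.6, -0.3, -0.8]
finger_gap: 0.458
```

Run:
```python
from h import *
from station import snapshot
print(sense()['tcp_pos'],sense()['force'],sense()['finger_gap']*.0854,sense()['q'])
s=snapshot('scene')[...,::-1]
t=snapshot('top')[...,::-1]
cv2.imwrite("pics/r.png",np.hstack([cv2.resize(s[130:230,225:325],None,fx=4,fy=4,interpolation=cv2.INTER_CUBIC),cv2.resize(t[160:260,245:345],None,fx=4,fy=4,interpolation=cv2.INTER_CUBIC)]))
```

```text
[ 0.5852 -0.0148  0.171 ] [ 0.5538 -0.3415 -0.7703] 0.03912701931593424 [-0.216   0.5013  1.5592 -0.      1.0805 -0.0859]
```

View pics/r.png

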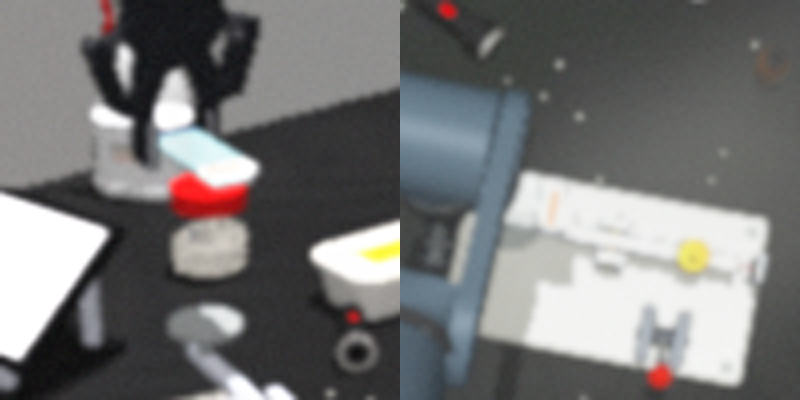

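```bash
cat >> h.py <<'E'
yaw,sl=.219,np.deg2rad(35)
px=np.array([np.cos(yaw)*np.cos(sl),np.sin(yaw)*np.cos(sl),np.sin(sl)]); py=np.array([-np.sin(yaw),np.cos(yaw),0]); pz=np.cross(px,py)
PC=np.array([.529,.165,.078]); RF=np.c_[px,-pz,py]
E
python3 - <<'E'
from h import *
tgt=PC+.06*pz-RF@np.array([.0445,-.055,0]); print(tgt,RF)
s=sense(); R0=Ro.from_quat(s['tool_rot']); P0=s['tcp_pos']; p1=tgt+.08*pz; print(p1)
d=(R0.inv()*Ro.from_matrix(RF)).as_rotvec(); print("rv",d,np.linalg.norm(d)); L=R0.inv().apply(p1-P0); print("shift",L)
for k in range(1,25,2):
    f=k/24; print(np.round(L*f,3),np.round(d*f,3), (R0*Ro.from_rotvec(d*f)).as_matrix()[:,1])
E
```

```text
[0.4906 0.1565 0.0566] [[ 0.7996  0.5599 -0.2173]
 [ 0.178   0.1246  0.9761]
 [ 0.5736 -0.8192  0.    ]]
[0.4458 0.1465 0.1221]
rv [ 0.5849 -1.8514 -0.4106] 1.984548483545165
shift [-0.1418  0.048  -0.1583]
[-0.006  0.002 -0.007] [ 0.024 -0.077 -0.017] [ 0.0209 -0.0189 -0.9996]
[-0.018  0.006 -0.02 ] [ 0.073 -0.231 -0.051] [ 0.0703 -0.0518 -0.9962]
[-0.03   0.01  -0.033] [ 0.122 -0.386 -0.086] [ 0.124  -0.0765 -0.9893]
[-0.041  0.014 -0.046] [ 0.171 -0.54  -0.12 ] [ 0.1804 -0.0924 -0.9792]
[-0.053  0.018 -0.059] [ 0.219 -0.694 -0.154] [ 0.2381 -0.099  -0.9662]
[-0.065  0.022 -0.073] [ 0.268 -0.849 -0.188] [ 0.2954 -0.0962 -0.9505]
[-0.077  0.026 -0.086] [ 0.317 -1.003 -0.222] [ 0.3508 -0.0839 -0.9327]
[-0.089  0.03  -0.099] [ 0.366 -1.157 -0.257] [ 0.4028 -0.0626 -0.9131]
[-0.1    0.034 -0.112] [ 0.414 -1.311 -0.291] [ 0.4499 -0.0328 -0.8925]
[-0.112  0.038 -0.125] [ 0.463 -1.466 -0.325] [ 0.491   0.0046 -0.8712]
[-0.124  0.042 -0.138] [ 0.512 -1.62  -0.359] [ 0.5247  0.0487 -0.8499]
[-0.136  0.046 -0.152] [ 0.561 -1.774 -0.393] [ 0.5504  0.0982 -0.8291]
```

Run:
```python
from h import *
tgt=PC+.06*pz-RF@np.array([.0445,-.055,0])
s=sense(); R0=Ro.from_quat(s['tool_rot']); P0=s['tcp_pos']; p1=tgt+[0,0,.08]; print(p1)
d=(R0.inv()*Ro.from_matrix(RF)).as_rotvec(); L=R0.inv().apply(p1-P0); print("shift",L,d)
for k in range(1,13):
    f=k/24; print(list(np.round(np.r_[L*f,d*f],3)))
```

```text
[0.4906 0.1565 0.1366]
shift [-0.1575  0.0335 -0.1152] [ 0.5849 -1.8514 -0.4106]
[np.float64(-0.007), np.float64(0.001), np.float64(-0.005), np.float64(0.024), np.float64(-0.077), np.float64(-0.017)]
[np.float64(-0.013), np.float64(0.003), np.float64(-0.01), np.float64(0.049), np.float64(-0.154), np.float64(-0.034)]
[np.float64(-0.02), np.float64(0.004), np.float64(-0.014), np.float64(0.073), np.float64(-0.231), np.float64(-0.051)]
[np.float64(-0.026), np.float64(0.006), np.float64(-0.019), np.float64(0.097), np.float64(-0.309), np.float64(-0.068)]
[np.float64(-0.033), np.float64(0.007), np.float64(-0.024), np.float64(0.122), np.float64(-0.386), np.float64(-0.086)]
[np.float64(-0.039), np.float64(0.008), np.float64(-0.029), np.float64(0.146), np.float64(-0.463), np.float64(-0.103)]
[np.float64(-0.046), np.float64(0.01), np.float64(-0.034), np.float64(0.171), np.float64(-0.54), np.float64(-0.12)]
[np.float64(-0.052), np.float64(0.011), np.float64(-0.038), np.float64(0.195), np.float64(-0.617), np.float64(-0.137)]
[np.float64(-0.059), np.float64(0.013), np.float64(-0.043), np.float64(0.219), np.float64(-0.694), np.float64(-0.154)]
[np.float64(-0.066), np.float64(0.014), np.float64(-0.048), np.float64(0.244), np.float64(-0.771), np.float64(-0.171)]
[np.float64(-0.072), np.float64(0.015), np.float64(-0.053), np.float64(0.268), np.float64(-0.849), np.float64(-0.188)]
[np.float64(-0.079), np.float64(0.017), np.float64(-0.058), np.float64(0.292), np.float64(-0.926), np.float64(-0.205)]
```

Emit:
play_rows(deltas=[[-0.007,0,-0.005,0.024,-0.077,-0.017],[-0.013,0,-0.01,0.049,-0.154,-0.034],[-0.02,0,-0.014,0.073,-0.231,-0.051],[-0.026,0,-0.019,0.097,-0.309,-0.068],[-0.033,0,-0.024,0.122,-0.386,-0.086],[-0.039,0,-0.029,0.146,-0.463,-0.103],[-0.046,0,-0.034,0.171,-0.54,-0.12],[-0.052,0,-0.038,0.195,-0.617,-0.137],[-0.059,0,-0.043,0.219,-0.694,-0.154],[-0.066,0,-0.048,0.244,-0.771,-0.171],[-0.072,0,-0.053,0.268,-0.849,-0.188],[-0.079,0,-0.058,0.292,-0.926,-0.205]])

```text
t: 16.8
tcp_pos: [0.5368, 0.0715, 0.1694]
tool_rot: [-0.634, 0.139, -0.379, 0.66]
force: [0.2, -0.2, 0.5]
finger_gap: 0.454
```

Run:
```python
from h import *
tgt=PC+.06*pz-RF@np.array([.0445,-.055,0])
s=sense(); R0=Ro.from_quat(s['tool_rot']); P0=s['tcp_pos']; p1=tgt+[0,0,.08]; print(P0,s['q'],s['finger_gap'])
d=(R0.inv()*Ro.from_matrix(RF)).as_rotvec(); L=R0.inv().apply(p1-P0); print("shift",L,d)
for k in range(1,13):
    f=k/12; print(*np.round(np.r_[L*f,d*f],3),sep=', ')
```

```text
[0.5368 0.0715 0.1694] [-0.0213  0.354   1.9265 -0.1659  0.5349 -0.7013] 0.4535690056797032
shift [-0.0984  0.0083  0.0263] [ 0.292  -0.9221 -0.2061]
-0.008, 0.001, 0.002, 0.024, -0.077, -0.017
-0.016, 0.001, 0.004, 0.049, -0.154, -0.034
-0.025, 0.002, 0.007, 0.073, -0.231, -0.052
-0.033, 0.003, 0.009, 0.097, -0.307, -0.069
-0.041, 0.003, 0.011, 0.122, -0.384, -0.086
-0.049, 0.004, 0.013, 0.146, -0.461, -0.103
-0.057, 0.005, 0.015, 0.17, -0.538, -0.12
-0.066, 0.006, 0.018, 0.195, -0.615, -0.137
-0.074, 0.006, 0.02, 0.219, -0.692, -0.155
-0.082, 0.007, 0.022, 0.243, -0.768, -0.172
-0.09, 0.008, 0.024, 0.268, -0.845, -0.189
-0.098, 0.008, 0.026, 0.292, -0.922, -0.206
```

Emit:
play_rows(deltas=[[-0.008,0.001,0.002,0.024,-0.077,-0.017],[-0.016,0.001,0.004,0.049,-0.154,-0.034],[-0.025,0.002,0.007,0.073,-0.231,-0.052],[-0.033,0.003,0.009,0.097,-0.307,-0.069],[-0.041,0.003,0.011,0.122,-0.384,-0.086],[-0.049,0.004,0.013,0.146,-0.461,-0.103],[-0.057,0.005,0.015,0.17,-0.538,-0.12]])

```text
t: 17.5
tcp_pos: [0.5102, 0.1205, 0.1503]
tool_rot: [-0.661, -0.111, -0.246, 0.7]
force: [-0.1, 0.2, -1.4]
finger_gap: 0.448
```

Run:
```python
from h import *
s=sense(); print(s['q'],s['qd'])
```

```text
[ 0.0233  0.3619  2.1438 -0.059   0.1233 -1.2936] [ 0.0133  0.0642  0.2914  0.8144 -0.5951 -1.5483]
```

```bash
cat > kin.py <<'E'
from h import *
from scipy.optimize import least_squares
D=[([1.01253,.52848,1.43392,0,1.18138,-.1785],[.23123,.57979,.19312]),
([-.0041,.2933,1.7622,-.0001,1.0868,-1.3813],[.4636,.109,.2197]),
([-.6349,.3345,1.801,.0005,1.0078,-2.0105],[.4381,-.1847,.1897]),
([-.6383,.3098,1.786,-.0005,1.0353,-2.0149],[.4391,-.1877,.2053]),
([-.2172,.5141,1.5767,-.0005,1.0532,-.0875],[.582,-.0149,.1586]),
([-.2169,.6157,1.632,-.0001,.8982,-.0864],[.5825,-.0147,.086]),
([-.216,.5013,1.5592,0,1.0805,-.0859],[.5852,-.0148,.171]),
([-.0213,.354,1.9265,-.1659,.5349,-.7013],[.5368,.0715,.1694]),
([.0233,.3619,2.1438,-.059,.1233,-1.2936],[.5102,.1205,.1503])]
E_=Ro.from_euler
def rots(q,s4,s6):
    A=E_('z',q[0])*E_('y',q[1]); B=A*E_('y',q[2]); C=B*E_('z',s4*q[3])*E_('y',q[4]); return E_('z',q[0]),A,B,C,C*E_('z',s6*q[5])
# tool frame in flange: flange z = tool y ; at q6=0 jaw angle = q1 => tool z along local? 
def fk(q,p,s4=1,s6=1):
    Z,A,B,C,T=rots(q,s4,s6)
    pos=Z.apply([p[0],p[1],p[2]])+A.apply([0,0,p[3]])+B.apply([p[4],0,p[5]])+C.apply([0,0,p[6]])
    # local x of T when tool down (Ry(pi)) = -world x ; jaw z=world x at q1=q6=0 -> tool z=-Tx, tool y=Tz, tool x=y×z
    M=T.as_matrix(); tz=-M[:,0]; ty=M[:,2]; return pos,np.c_[np.cross(ty,tz),ty,tz]
def fit(s4=1,s6=1):
    f=lambda p:np.concatenate([fk(q,p,s4,s6)[0]-x for q,x in D])
    return least_squares(lambda p:np.r_[f(p),1e-4*(p-[0,.11,.3,.4,0,.4,.25])],[0,.11,.3,.4,0,.4,.25])
E
python3 - <<'E'
from kin import *
for s4 in(1,-1):
    r=fit(s4); print(s4,r.x,np.sqrt(np.mean(r.fun[:27]**2)),abs(r.fun[:27]).max())
    for s6 in(1,-1):
        M=fk(D[7][0],r.x,s4,s6)[1]; print(s6,Ro.from_matrix(M.T@Ro.from_quat([-.634,.139,-.379,.66]).as_matrix()).magnitude())
E
```

```text
1 [-0.0001  0.111   0.2743  0.5881  0.1141  0.3917  0.3341] 2.410307374207289e-05 7.007468264712269e-05
1 0.0009077182789959191
-1 1.4028131081564716
-1 [0.0311 0.1048 0.1769 0.5747 0.0809 0.3447 0.2765] 0.009669488187015844 0.04523787131751532
1 0.331800562181785
-1 1.6952715725590453
```

```bash
cat >> kin.py <<'E'
P=np.array([-0.0001,0.111,0.2743,0.5881,0.1141,0.3917,0.3341])
P=fit().x
lo=np.array([-3.08,-.75,.22,-1.43,0,-2.85]);hi=np.array([3.08,2.2,2.44,4.57,2.65,2.85])
def ik(pos,R,q0):
    def f(q):
        p,M=fk(q,P); return np.r_[(p-pos)*5,Ro.from_matrix(R.T@M).as_rotvec()]
    r=least_squares(f,np.clip(q0,lo+1e-6,hi-1e-6),bounds=(lo,hi),xtol=1e-12,ftol=1e-12); return r.x,np.abs(r.fun).max()
E
python3 - <<'E'
from kin import *
print(sense()['q'])
for off in(.06,):
  for tl in (35,28,25):
    s=np.deg2rad(tl); x=np.array([np.cos(yaw)*np.cos(s),np.sin(yaw)*np.cos(s),np.sin(s)]); z=np.cross(x,py); RR=np.c_[x,-z,py]
    tgt=PC+off*pz-RR@np.array([.0445,-.055,0])
    for q0 in([.05,.4,2.1,0,.1,-1.3],[.05,.4,2.1,3.14,.2,1.5],[.05,.4,2.1,1.5,.3,0]):
        print(tl,*ik(tgt,RR,q0))
E
```

```text
[ 0.0233  0.3619  2.1438 -0.059   0.1233 -1.2936]
35 [ 0.0989  0.5546  2.1542 -0.1657  0.     -1.5097] 0.18068282561150048
35 [0.0126 0.675  2.3367 2.8864 0.4844 1.6278] 2.4542867738119867e-12
35 [0.0126 0.675  2.3367 2.8864 0.4844 1.6278] 9.460850649245921e-14
28 [ 0.0944  0.5583  2.1712 -0.2189  0.     -1.4642] 0.0794132882331887
28 [0.0288 0.597  2.2563 2.7065 0.2122 1.8289] 1.0562656840263884e-15
28 [0.0288 0.597  2.2563 2.7065 0.2122 1.8289] 6.522560269672795e-14
25 [ 0.0923  0.5595  2.1786 -0.0806  0.     -1.6059] 0.04963410719859984
25 [0.0354 0.5731 2.2207 2.3849 0.1126 2.1576] 4.126712310617783e-10
25 [0.0354 0.5731 2.2207 2.3849 0.1126 2.1576] 2.0340995973694298e-13
```

```bash
cat >> kin.py <<'E'
tgt=PC+.06*pz-RF@np.array([.0445,-.055,0])
def slide_pts(q):
    p,M=fk(q,P); return p+np.array([M@[a,-.055,b] for a in(-.01,.1) for b in(-.02,.02)]+[M@[0,-.036,0]])
def rows(qa,qb,n):
    p0,M0=fk(qa,P); out=[]
    for k in range(1,n+1):
        p,M=fk(qa+(qb-qa)*k/n,P); out.append(np.r_[M0.T@(p-p0),Ro.from_matrix(M0.T@M).as_rotvec()])
    return np.array(out)
def show(r): print('['+', '.join('['+', '.join(f'{round(float(v),4):g}' for v in x)+']' for x in r)+']')
E
python3 - <<'E'
from kin import *
W=[sense()['q'],np.array([0,.12,2.0,0,.55,-1.3]),np.array([0,.12,2.0,0,.55,1.55]),np.array([0,.12,2.0,2.89,.5,1.6])]
qt,e=ik(tgt,RF,[.01,.67,2.3,2.9,.5,1.6]);qa,e2=ik(tgt+[0,0,.09],RF,qt);print(qt,e,qa,e2); W+=[qa,qt]
for a,b in zip(W[:-1],W[1:]):
    pts=np.array([slide_pts(a+(b-a)*f) for f in np.linspace(0,1,30)]); print("min z",pts[:,:,2].min(),"x",pts[...,0].min(),pts[...,0].max(),"y",pts[...,1].min(),pts[...,1].max())
    R=rows(a,b,60); inc=[Ro.from_matrix(fk(a+(b-a)*k/60,P)[1].T@fk(a+(b-a)*(k+1)/60,P)[1]).magnitude() for k in range(60)]; print("rot",sum(inc), "path", sum(np.linalg.norm(np.diff(R[:,:3],axis=0),axis=1)),fk(b,P)[0])
E
```

```text
[0.0126 0.675  2.3367 2.8864 0.4844 1.6278] 7.568152777304193e-11 [0.0126 0.3847 2.2651 2.3142 0.1604 2.2219] 1.5831666897151715e-09
min z 0.18163942437052502 x 0.45829814018028375 0.5733637449187692 y 0.06497842093457416 0.141864095511169
rot 0.08467078516037481 path 0.10873376703578541 [0.4966 0.111  0.2587]
min z 0.2614182176595564 x 0.3808172367415965 0.562252150171203 y 0.009042800168030218 0.1333599941851311
rot 2.85 path 0.0 [0.4966 0.111  0.2587]
min z 0.2616728085049322 x 0.3822121398378584 0.6402208467089162 y 0.08892430944128038 0.3380511055883347
rot 2.9337947870714456 path 0.47567199671839727 [0.6759 0.1509 0.5356]
min z 0.1760610821951711 x 0.44748484902379687 0.6402208467089162 y 0.1229151614626499 0.1980377674616707
rot 0.9181767190763034 path 0.43512314020657933 [0.4906 0.1565 0.1466]
min z 0.08606108240938859 x 0.4462678504393855 0.5448182684759542 y 0.12830197868241794 0.19888378579703497
rot 0.09806860693475984 path 0.09448539667383292 [0.4906 0.1565 0.0566]
```

Run:
```python
from kin import *
W3=np.array([0,.12,2.0,2.89,.5,1.6]); qt,_=ik(tgt,RF,[.01,.67,2.3,2.9,.5,1.6])
RP=np.c_[px,py,pz]
for f in np.linspace(0,1,11):
    q=W3+(qt-W3)*f; s=(slide_pts(q)-PC)@RP; print(round(f,2),"pz",s[:,2],"px",s[:,0], "pz clear",fk(q,P)[0])
W0=sense()['q']; W1=np.array([0,.12,2.0,0,.55,-1.3]); print('A');show(rows(W0,W1,5))
```

```text
0.0 pz [0.3249 0.3169 0.4083 0.4003 0.3167] px [0.3291 0.3277 0.3981 0.3967 0.3494] pz clear [0.6759 0.1509 0.5356]
0.1 pz [0.2807 0.2736 0.358  0.3509 0.2711] px [0.2993 0.2977 0.3757 0.3741 0.3191] pz clear [0.6768 0.1517 0.4776]
0.2 pz [0.24   0.2337 0.3106 0.3043 0.229 ] px [0.2667 0.2649 0.3497 0.348  0.2858] pz clear [0.6727 0.1524 0.4209]
0.3 pz [0.2031 0.1977 0.2663 0.2609 0.1908] px [0.2314 0.2297 0.3206 0.3188 0.2497] pz clear [0.6638 0.1532 0.3658]
0.4 pz [0.1701 0.1655 0.2253 0.2208 0.1565] px [0.194  0.1922 0.2885 0.2868 0.2114] pz clear [0.6504 0.1539 0.3127]
0.5 pz [0.1412 0.1374 0.188  0.1843 0.1265] px [0.1547 0.1531 0.2539 0.2523 0.1711] pz clear [0.6327 0.1546 0.2621]
0.6 pz [0.1164 0.1135 0.1544 0.1515 0.1006] px [0.1141 0.1126 0.2171 0.2156 0.1293] pz clear [0.6109 0.1551 0.2142]
0.7 pz [0.0959 0.0938 0.1248 0.1226 0.0792] px [0.0724 0.0712 0.1784 0.1773 0.0865] pz clear [0.5855 0.1556 0.1695]
0.8 pz [0.0797 0.0783 0.0991 0.0977 0.0621] px [0.0301 0.0293 0.1384 0.1375 0.0429] pz clear [0.5567 0.156  0.1281]
0.9 pz [0.0677 0.0671 0.0775 0.0768 0.0494] px [-0.0123 -0.0127  0.0973  0.0968 -0.0009] pz clear [0.525  0.1563 0.0904]
1.0 pz [0.06  0.06  0.06  0.06  0.041] px [-0.0545 -0.0545  0.0555  0.0555 -0.0445] pz clear [0.4906 0.1565 0.0566]
A
[[0.0107, -0.0173, -0.0011, -0.0065, 0.0151, 0.007], [0.0203, -0.0361, -0.0017, -0.0111, 0.0301, 0.0144], [0.0289, -0.0564, -0.0018, -0.0138, 0.0449, 0.0222], [0.0363, -0.0782, -0.0015, -0.0146, 0.0591, 0.0305], [0.0424, -0.1012, -0.0008, -0.0137, 0.0725, 0.0392]]
```

Emit:
play_rows(deltas=[[0.005,-0.01,-0.001,-0.003,0.008,0.003],[0.011,-0.018,-0.001,-0.007,0.015,0.007],[0.02,-0.036,-0.002,-0.011,0.03,0.014],[0.029,-0.056,-0.002,-0.014,0.045,0.022],[0.036,-0.078,-0.0015,-0.015,0.059,0.031],[0.042,-0.101,-0.001,-0.014,0.073,0.039],[0.042,-0.101,-0.001,-0.014,0.073,0.039]])

```text
t: 18.2
tcp_pos: [0.4985, 0.1105, 0.2619]
tool_rot: [-0.658, -0.072, -0.26, 0.703]
force: [0.4, -0.3, -1.0]
finger_gap: 0.45
```

Run:
```python
from kin import *
q=sense()['q'];print(q,sense()['finger_gap'])
b=q.copy(); b[5]+=1.5; show(rows(q,b,12))
```

```text
[-0.0009  0.1161  1.9971 -0.0005  0.5499 -1.2961] 0.44987418417200364
[[0, 0, 0, 0, 0.125, 0], [0, 0, 0, -0, 0.25, -0], [0, 0, 0, 0, 0.375, -0], [0, 0, 0, 0, 0.5, 0], [0, 0, 0, 0, 0.625, -0], [0, 0, 0, 0, 0.75, 0], [0, 0, 0, 0, 0.875, -0], [0, 0, 0, 0, 1, -0], [0, 0, 0, -0, 1.125, -0], [0, 0, 0, 0, 1.25, -0], [0, 0, 0, 0, 1.375, -0], [0, 0, 0, 0, 1.5, -0]]
```

Emit:
play_rows(deltas=[[0,0,0,0,0.06,0],[0,0,0,0,0.18,0],[0,0,0,0,0.31,0],[0,0,0,0,0.44,0],[0,0,0,0,0.57,0],[0,0,0,0,0.7,0],[0,0,0,0,0.83,0],[0,0,0,0,0.96,0],[0,0,0,0,1.09,0],[0,0,0,0,1.22,0],[0,0,0,0,1.34,0],[0,0,0,0,1.43,0]])

```text
t: 19.4
tcp_pos: [0.496, 0.1105, 0.2571]
tool_rot: [0.328, -0.411, 0.627, -0.575]
force: [-0.5, 0.7, -0.6]
finger_gap: 0.449
```

Emit:
play_rows(deltas=[[0,0,0,0,0.1,0],[0,0,0,0,0.22,0],[0,0,0,0,0.35,0],[0,0,0,0,0.48,0],[0,0,0,0,0.61,0],[0,0,0,0,0.74,0],[0,0,0,0,0.87,0],[0,0,0,0,1.0,0],[0,0,0,0,1.13,0],[0,0,0,0,1.25,0],[0,0,0,0,1.35,0],[0,0,0,0,1.42,0]])

```text
t: 20.6
tcp_pos: [0.4961, 0.1105, 0.2571]
tool_rot: [-0.16, -0.686, 0.689, -0.169]
force: [-0.6, 0.4, -0.7]
finger_gap: 0.448
```

Run:
```python
from kin import *
from station import snapshot
q=sense()['q'];print(q,sense()['finger_gap'])
b=np.array([0,.12,2.0,2.89,.5,1.6]); 
for k in range(2): show(rows(q+(b-q)*k/2,q+(b-q)*(k+1)/2,12))
s=snapshot('scene')[...,::-1]; t=snapshot('top')[...,::-1]
cv2.imwrite("pics/s.png",np.hstack([cv2.resize(s[80:230,180:330],None,fx=2.6,fy=2.6),cv2.resize(t[130:280,160:310],None,fx=2.6,fy=2.6)]))
```

```text
[-0.0008  0.1222  2.0017 -0.0008  0.5483  1.5573] 0.44840816460955146
[[-0.0021, -0.0007, -0.0208, -0.0627, 0.1046, 0.003], [-0.0063, -0.0027, -0.0412, -0.1252, 0.2093, 0.0058], [-0.0126, -0.006, -0.0608, -0.1875, 0.3141, 0.0085], [-0.0207, -0.0104, -0.0794, -0.2497, 0.4191, 0.011], [-0.0307, -0.016, -0.0967, -0.3116, 0.5241, 0.0134], [-0.0424, -0.0226, -0.1124, -0.3735, 0.6292, 0.0155], [-0.0555, -0.0302, -0.1264, -0.4352, 0.7344, 0.0174], [-0.0699, -0.0385, -0.1384, -0.4967, 0.8398, 0.0192], [-0.0853, -0.0475, -0.1483, -0.5581, 0.9452, 0.0206], [-0.1016, -0.0571, -0.156, -0.6194, 1.0506, 0.0218], [-0.1185, -0.067, -0.1614, -0.6805, 1.1562, 0.0227], [-0.1358, -0.0773, -0.1643, -0.7415, 1.2618, 0.0233]]
[[-0.0015, -0.0006, -0.0201, -0.0603, 0.106, 0.0015], [-0.0051, -0.0025, -0.0398, -0.1205, 0.2122, 0.0028], [-0.0107, -0.0055, -0.0588, -0.1804, 0.3184, 0.004], [-0.0182, -0.0096, -0.0769, -0.2401, 0.4248, 0.005], [-0.0275, -0.0147, -0.0937, -0.2997, 0.5313, 0.0058], [-0.0384, -0.0208, -0.1091, -0.359, 0.6379, 0.0064], [-0.0508, -0.0277, -0.1228, -0.4182, 0.7446, 0.0068], [-0.0644, -0.0353, -0.1347, -0.4772, 0.8513, 0.007], [-0.0792, -0.0436, -0.1446, -0.536, 0.9582, 0.007], [-0.0948, -0.0524, -0.1523, -0.5946, 1.0652, 0.0066], [-0.111, -0.0615, -0.1578, -0.6531, 1.1723, 0.006], [-0.1277, -0.0708, -0.161, -0.7114, 1.2795, 0.0051]]
```

View pics/s.png

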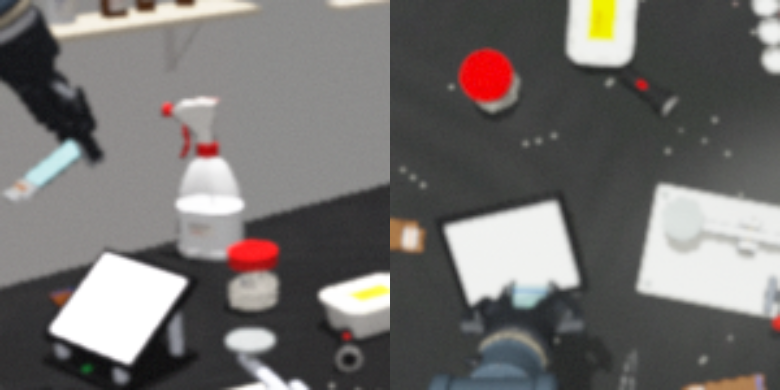

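Emit:
play_rows(deltas=[[-0.002,-0.001,-0.021,-0.063,0.105,0.003],[-0.006,-0.003,-0.041,-0.125,0.209,0.006],[-0.013,-0.006,-0.061,-0.188,0.314,0.008],[-0.021,-0.01,-0.079,-0.25,0.419,0.011],[-0.031,-0.016,-0.097,-0.312,0.524,0.013],[-0.042,-0.023,-0.112,-0.374,0.629,0.016],[-0.056,-0.03,-0.126,-0.435,0.734,0.017],[-0.07,-0.039,-0.138,-0.497,0.84,0.019],[-0.085,-0.048,-0.148,-0.558,0.945,0.021],[-0.102,-0.057,-0.156,-0.619,1.051,0.022],[-0.119,-0.067,-0.161,-0.681,1.156,0.023],[-0.136,-0.077,-0.164,-0.742,1.262,0.023]])

```text
t: 21.9
tcp_pos: [0.5809, 0.2765, 0.3872]
tool_rot: [0.466, 0.84, -0.186, -0.208]
force: [0.5, -0.3, -0.8]
finger_gap: 0.451
```

Run:
```python
from kin import *
q=sense()['q'];print(q,sense()['finger_gap'])
b=np.array([0,.12,2.0,2.89,.5,1.6]); show(rows(q,b,12))
```

```text
[-0.0014  0.1207  1.9998  1.4453  0.5258  1.5777] 0.45112079987009607
[[-0.0015, -0.0006, -0.0201, -0.0603, 0.106, 0.0016], [-0.0051, -0.0024, -0.0397, -0.1205, 0.2121, 0.003], [-0.0107, -0.0054, -0.0587, -0.1804, 0.3183, 0.0043], [-0.0182, -0.0095, -0.0767, -0.24, 0.4247, 0.0055], [-0.0275, -0.0146, -0.0934, -0.2995, 0.5311, 0.0065], [-0.0384, -0.0206, -0.1087, -0.3588, 0.6377, 0.0072], [-0.0508, -0.0275, -0.1223, -0.4179, 0.7444, 0.0078], [-0.0645, -0.0352, -0.1341, -0.4767, 0.8513, 0.0082], [-0.0792, -0.0434, -0.1438, -0.5354, 0.9582, 0.0083], [-0.0948, -0.0521, -0.1515, -0.5939, 1.0652, 0.0082], [-0.111, -0.0612, -0.1569, -0.6522, 1.1724, 0.0077], [-0.1275, -0.0704, -0.16, -0.7104, 1.2796, 0.007]]
```

Tracking exactly in the intended branch.

Emit:
play_rows(deltas=[[-0.002,-0.001,-0.02,-0.06,0.106,0.002],[-0.005,-0.002,-0.04,-0.121,0.212,0.003],[-0.011,-0.005,-0.059,-0.18,0.318,0.004],[-0.018,-0.01,-0.077,-0.24,0.425,0.006],[-0.028,-0.015,-0.093,-0.3,0.531,0.007],[-0.038,-0.021,-0.109,-0.359,0.638,0.007],[-0.051,-0.028,-0.122,-0.418,0.744,0.008],[-0.065,-0.035,-0.134,-0.477,0.851,0.008],[-0.079,-0.043,-0.144,-0.535,0.958,0.008],[-0.095,-0.052,-0.152,-0.594,1.065,0.008],[-0.111,-0.061,-0.157,-0.652,1.172,0.008],[-0.128,-0.07,-0.16,-0.71,1.28,0.007]])

```text
t: 23.1
tcp_pos: [0.6763, 0.1506, 0.5342]
tool_rot: [0.526, 0.561, 0.405, -0.495]
force: [-0.2, -0.5, -0.6]
finger_gap: 0.448
```

Run:
```python
from kin import *
from station import snapshot
q=sense()['q'];print(q,sense()['finger_gap'])
qt,_=ik(tgt,RF,[.01,.67,2.3,2.9,.5,1.6]); f=.65
show(rows(q,q+(qt-q)*f,12))
s=snapshot('scene')[...,::-1]; t=snapshot('top')[...,::-1]
cv2.imwrite("pics/u.png",np.hstack([cv2.resize(s[30:230,180:330],None,fx=2.6,fy=2.6),cv2.resize(t[80:280,160:310],None,fx=2.6,fy=2.6)]))
```

```text
[-0.0008  0.1209  1.9992  2.8869  0.4968  1.6037] 0.4476357177605773
[[-0.0307, 0.0031, 0.006, 0.0098, 0.007, 0.0476], [-0.0612, 0.0048, 0.0122, 0.0196, 0.014, 0.0952], [-0.0914, 0.005, 0.0185, 0.0293, 0.0209, 0.1429], [-0.1213, 0.0037, 0.0249, 0.0389, 0.0278, 0.1906], [-0.1507, 0.0011, 0.0314, 0.0485, 0.0346, 0.2383], [-0.1796, -0.003, 0.038, 0.058, 0.0414, 0.286], [-0.2079, -0.0083, 0.0445, 0.0675, 0.0481, 0.3337], [-0.2356, -0.015, 0.0511, 0.0769, 0.0548, 0.3814], [-0.2627, -0.023, 0.0577, 0.0862, 0.0615, 0.4292], [-0.289, -0.0322, 0.0643, 0.0955, 0.068, 0.477], [-0.3145, -0.0425, 0.0709, 0.1047, 0.0746, 0.5248], [-0.3392, -0.054, 0.0774, 0.1138, 0.081, 0.5726]]
```

View pics/u.png

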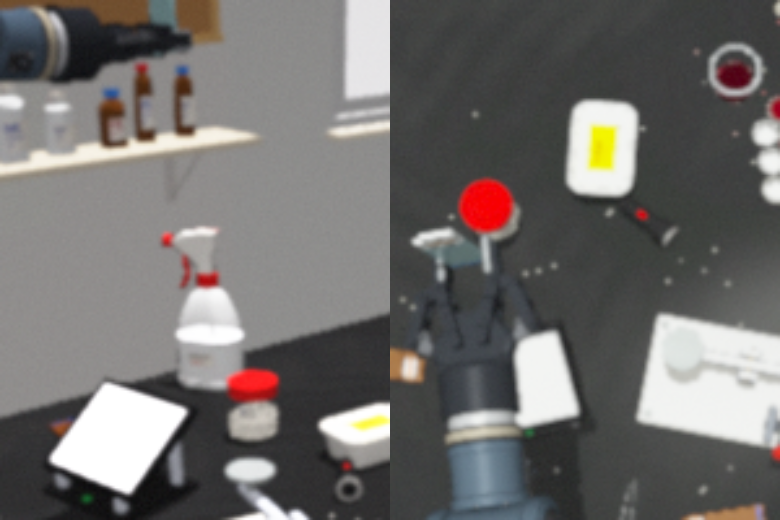

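Run:
```python
from kin import *
s=sense(); p=s['tcp_pos']; M=Ro.from_quat(s['tool_rot']).as_matrix(); print(M)
for n,o in(("rep",[0,0,0]),("world",[0,0,.0365]),("tool",-.0365*M[:,1])):
    for off in (-.02,.02):
        for b in (0,.005):
            print(n,proj('scene',p+o+M@[0,-b,off]),proj('top',p+o+M@[0,-b,off]))
```

```text
[[ 0.041   0.9905 -0.1312]
 [ 0.1926  0.121   0.9738]
 [ 0.9804 -0.0652 -0.1858]]
rep [[262.9036  45.8904]] [[193.8318 155.8877]]
rep [[261.6392  45.897 ]] [[194.018  157.7838]]
rep [[254.1965  47.9626]] [[179.0791 158.7775]]
rep [[252.9389  47.9746]] [[179.2518 160.6627]]
world [[262.4634  32.5729]] [[191.2638 152.6344]]
world [[261.1822  32.545 ]] [[191.4527 154.5851]]
world [[253.6607  34.9718]] [[176.086  155.6382]]
world [[252.3865  34.9512]] [[176.2604 157.5775]]
tool [[253.5224  45.9404]] [[195.2079 169.8076]]
tool [[252.2096  45.9477]] [[195.3995 171.7285]]
tool [[244.8694  48.0532]] [[180.3579 172.6169]]
tool [[243.5648  48.0662]] [[180.5362 174.5265]]
```

Emit:
play_rows(deltas=[[-0.031,0.003,0.006,0.01,0.007,0.048],[-0.061,0.005,0.012,0.02,0.014,0.095],[-0.091,0.005,0.018,0.029,0.021,0.143],[-0.121,0.004,0.025,0.039,0.028,0.191],[-0.151,0.001,0.031,0.048,0.035,0.238],[-0.18,-0.003,0.038,0.058,0.041,0.286],[-0.208,-0.008,0.044,0.067,0.048,0.334],[-0.236,-0.015,0.051,0.077,0.055,0.381],[-0.263,-0.023,0.058,0.086,0.062,0.429],[-0.289,-0.032,0.064,0.096,0.068,0.477],[-0.315,-0.043,0.071,0.105,0.075,0.525],[-0.339,-0.054,0.077,0.114,0.081,0.573]])

```text
t: 24.4
tcp_pos: [0.5991, 0.1549, 0.1909]
tool_rot: [-0.618, -0.393, -0.236, 0.639]
force: [0.8, 0.4, -0.6]
finger_gap: 0.448
```

Run:
```python
from kin import *
from station import snapshot
q=sense()['q'];print(q,sense()['finger_gap'])
qt,_=ik(tgt,RF,[.01,.67,2.3,2.9,.5,1.6])
show(rows(q,qt,11))
s=snapshot('scene')[...,::-1]; t=snapshot('top')[...,::-1]
cv2.imwrite("pics/v.png",np.hstack([cv2.resize(s[80:230,180:330],None,fx=2.6,fy=2.6),cv2.resize(t[130:280,160:310],None,fx=2.6,fy=2.6)]))
```

```text
[0.0056 0.4811 2.2172 2.8793 0.4873 1.621 ] 0.44825160485036813
[[-0.0159, 0.0019, 0.003, 0.0053, 0.0043, 0.028], [-0.0318, 0.0034, 0.006, 0.0106, 0.0085, 0.056], [-0.0476, 0.0044, 0.009, 0.0158, 0.0127, 0.0841], [-0.0633, 0.0049, 0.0121, 0.021, 0.0169, 0.1121], [-0.0789, 0.005, 0.0151, 0.0261, 0.021, 0.1402], [-0.0943, 0.0046, 0.0183, 0.0312, 0.0252, 0.1683], [-0.1096, 0.0038, 0.0214, 0.0362, 0.0293, 0.1964], [-0.1248, 0.0025, 0.0245, 0.0412, 0.0334, 0.2245], [-0.1398, 0.0007, 0.0277, 0.0462, 0.0374, 0.2526], [-0.1547, -0.0014, 0.0308, 0.0511, 0.0414, 0.2807], [-0.1694, -0.004, 0.034, 0.056, 0.0454, 0.3088]]
```

View pics/v.png

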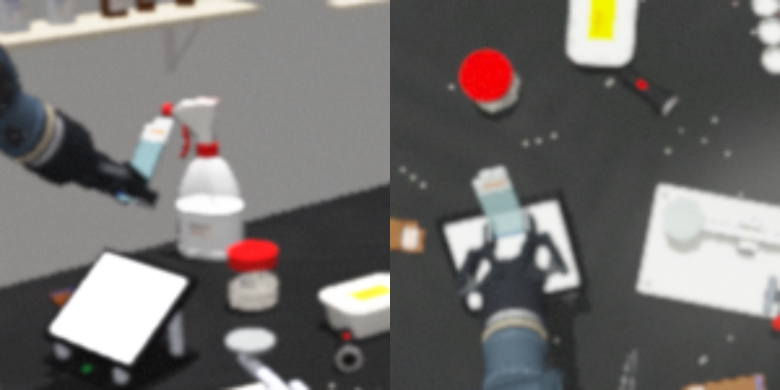

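Emit:
play_rows(deltas=[[-0.016,0.002,0.003,0.005,0.004,0.028],[-0.032,0.003,0.006,0.011,0.008,0.056],[-0.048,0.004,0.009,0.016,0.013,0.084],[-0.063,0.005,0.012,0.021,0.017,0.112],[-0.079,0.005,0.015,0.026,0.021,0.14],[-0.094,0.005,0.018,0.031,0.025,0.168],[-0.11,0.004,0.021,0.036,0.029,0.196],[-0.125,0.0025,0.0245,0.041,0.033,0.225],[-0.14,0.001,0.028,0.046,0.037,0.253],[-0.155,-0.0015,0.031,0.051,0.041,0.281],[-0.169,-0.004,0.034,0.056,0.045,0.309],[-0.169,-0.004,0.034,0.056,0.045,0.309]])

```text
t: 25.7
tcp_pos: [0.4912, 0.1566, 0.0576]
tool_rot: [-0.647, -0.286, -0.138, 0.693]
force: [-0.5, -0.9, -0.5]
finger_gap: 0.456
```

Run:
```python
from kin import *
from station import snapshot
q=sense()['q'];print(q,sense()['finger_gap'],sense()['force'],delta(tgt,RF))
s=snapshot('scene')[...,::-1]; t=snapshot('top')[...,::-1]
cv2.imwrite("pics/ws.png",s);cv2.imwrite("pics/wt.png",t)
cv2.imwrite("pics/w.png",np.hstack([cv2.resize(s[155:235,185:275],None,fx=4.4,fy=4.4,interpolation=cv2.INTER_CUBIC),cv2.resize(t[185:265,170:260],None,fx=4.4,fy=4.4,interpolation=cv2.INTER_CUBIC)]))
```

```text
[0.0131 0.6722 2.3353 2.886  0.4815 1.6288] 0.45568373547481655 [-0.4833 -0.8759 -0.4814] [-0.0011  0.0004  0.      0.0004  0.0004  0.0012]
```

View pics/w.png

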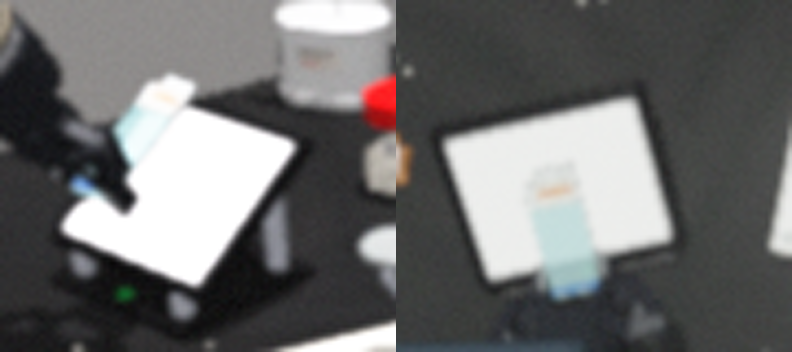

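Run:
```python
import cv2
s=cv2.imread("pics/ws.png");t=cv2.imread("pics/wt.png")
cv2.imwrite("pics/ws2.png",cv2.resize(s[165:215,195:245],None,fx=12,fy=12,interpolation=cv2.INTER_CUBIC))
cv2.imwrite("pics/wt2.png",cv2.resize(t[215:260,185:235],None,fx=12,fy=12,interpolation=cv2.INTER_CUBIC))
```

```text
(no output)
```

View pics/ws2.png

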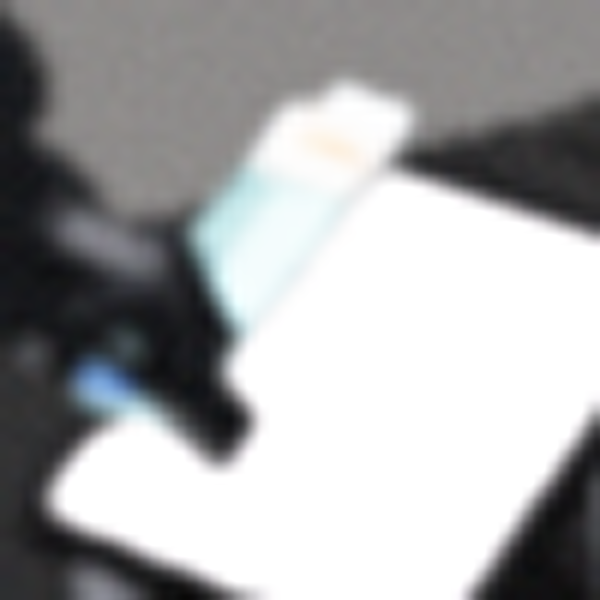

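View pics/wt2.png

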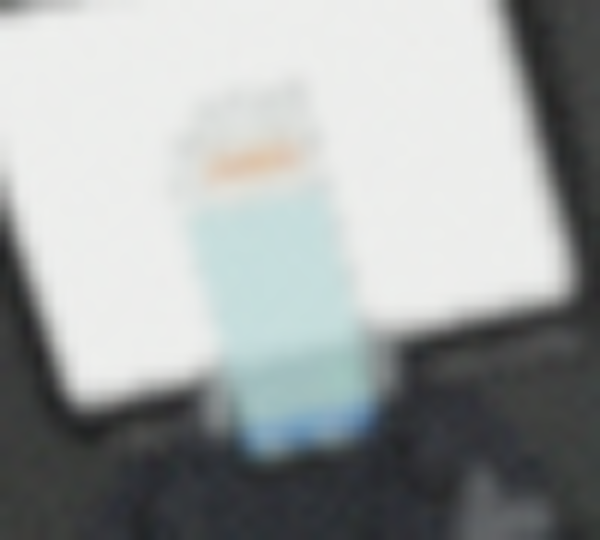

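Run:
```python
from kin import *
S=(np.array([[338,145],[250,168],[340,195],[410,105],[75,385]])+.5)/12-.5+[195,165]
T=(np.array([[252,162],[193,208],[335,188],[305,82],[250,440]])+.5)/12-.5+[185,215]
r=tri(S,T); RP=np.c_[px,py,pz]
for a in r: print(a,(a[:3]-PC)@RP)
c=PC+.0*pz
# predicted
print("pred corners",proj('top',np.array([PC+px*a+py*b+pz*.066 for a in(-.055,.025,.055) for b in(.02,-.02)])).ravel())
print("meas T",T.ravel())
print("pred scene",proj('scene',np.array([PC+px*a+py*b+pz*.066 for a in(-.055,.025,.055) for b in(.02,-.02)])).ravel()); print("meas S",S.ravel())
```

```text
[0.524  0.1577 0.1559 0.0002] [ 0.0394 -0.006   0.0675]
[0.5098 0.1764 0.1474 0.0049] [0.0265 0.0153 0.0662]
[0.5149 0.1369 0.1504 0.0048] [ 0.0253 -0.0244  0.0707]
[0.5421 0.1432 0.1673 0.006 ] [ 0.0578 -0.0241  0.0685]
[0.4474 0.1667 0.1046 0.0044] [-0.0496  0.0194  0.0672]
pred corners [205.3262 252.9296 216.8553 250.2817 199.011  233.2138 210.8249 230.4911
 196.5728 225.5609 208.4954 222.8092]
meas T [205.5417 228.0417 200.625  231.875  212.4583 230.2083 209.9583 221.375
 205.375  251.2083]
pred scene [200.6067 198.0899 208.9429 201.3063 214.9227 178.5748 223.3681 181.3865
 220.166  171.4317 228.6487 174.0984]
meas S [222.7083 176.625  215.375  178.5417 222.875  180.7917 228.7083 173.2917
 200.7917 196.625 ]
```

Emit:
play_rows(deltas=[[0,0.003,0.001,0,0,0],[0,0.006,0.003,0,0,0],[0,0.009,0.004,0,0,0],[0,0.01,0.004,0,0,0],[0,0.01,0.004,0,0,0],[0,0.01,0.004,0,0,0],[0,0.01,0.004,0,0,0],[0,0.01,0.004,0,0,0],[0,0.01,0.004,0,0,0],[0,0.01,0.004,0,0,0]])

```text
t: 26.8
tcp_pos: [0.4976, 0.1617, 0.0507]
tool_rot: [-0.647, -0.287, -0.139, 0.693]
force: [0.5, 0.8, -0.4]
finger_gap: 0.456
```

Run:
```python
from kin import *
from station import snapshot
s_=sense();print(s_['t'],s_['q'],s_['qd'],s_['finger_gap'],s_['force'])
s=snapshot('scene')[...,::-1]; t=snapshot('top')[...,::-1]
cv2.imwrite("pics/x.png",np.hstack([cv2.resize(s[165:295,185:315],None,fx=3,fy=3,interpolation=cv2.INTER_CUBIC),cv2.resize(t[140:270,170:345],None,fx=3,fy=3,interpolation=cv2.INTER_CUBIC)[:390,:400]]))
def red(im,box):
    x0,y0,x1,y1=box; a=im[y0:y1,x0:x1].astype(int); m=(a[...,2]>120)&(a[...,1]<80)&(a[...,0]<80)
    v,u=np.nonzero(m); return u.mean()+x0,v.mean()+y0
print(red(s,(255,235,275,255)),red(t,(300,245,320,265)))
```

```text
26.8 [0.0293 0.694  2.3204 2.9109 0.4915 1.6189] [ 0.0001 -0.0003  0.0007 -0.0008  0.0017  0.0019] 0.45566157214494046 [ 0.4866  0.7901 -0.3582]
(np.float64(262.8333333333333), np.float64(242.88888888888889)) (np.float64(309.39130434782606), np.float64(254.2173913043478))
```

View pics/x.png

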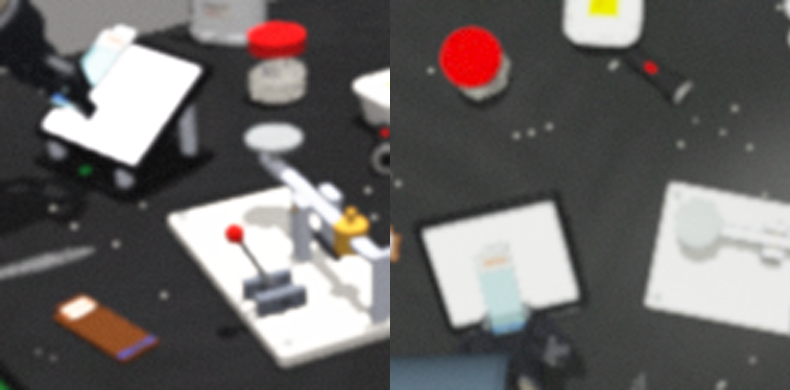

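```bash
python3 -c "
from station import sign_off
print(sign_off())"
```

```text
the job is handed in; nothing more can be done
None
```

The job is handed in at about 27 s on the robot's clock. The arm is holding the slide still over the light panel; no verdict came back.

**Weigh-check:** I pinched the knob and swung the lever fully away. I held it there about 1.3 s, with the beam seen tilted and the slide on the pan. Then I swung it fully back, before touching the slide. At the end the knob sits at its starting pixel in both views to within 0.2 px, and the pan looks level.

**Slide:** The notch put the frosted end on the balance's inner side. I gripped the clear end across its width; the finger gap read about 39 mm, and force was set to 60 N. The slide is frosted end up, label outward.

| Check | Result |
|---|---|
| Slide centre along and across the face | about +1 mm, −4 mm |
| Underside above the face | about 62 mm |
| Slide against the slope | the measured points looked parallel to the face, within a few mm |
| Last correction after that measurement | 10 mm closer and 4 mm across, so about 52 mm and centred (not measured again) |
| Joint speeds at the end | near zero |
| Torch and dye bottle | I never moved near them; the torch looked unmoved in the last top view, the bottle was not checked |

**What disagreed:**
- The real fingertips sat about 36 mm behind the reported tool point. My first pinch therefore closed above the knob, and I found the offset by lightly touching it (9 N). Both cameras confirmed it later, and I corrected every later move for it.
- The first way down to the panel would have run the wrist into a joint limit. I raised the slide and turned the wrist over to its other configuration before lowering it.

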